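Pack the flasks in the vacuum box and snap it shut

TASK

Stand every small stoppered conical flask from the grey mat upright in the clear storage box, setting each down gently. Then close the hinged lid, press all four snap tabs round its rim fully down, and when they are all engaged pull the pump knob on the lid up to its stop, hold it there for a moment and let it go fully home. Leave the cups, bottle, beaker and tape where they are, and do not press the tabs before the lid is closed.

Things in the scene. Friction and masses are not known exactly. Their poses are not given: they have to be found in the camera images.
- flask0_mid (a point): small stoppered conical glass flask, 90 mm tall, may be absent (None). The point is on its axis, half-way up (45 mm above its base), z axis up. Base 62 mm across for the lowest 8 mm, tapering to a straight neck 26 mm across from 52 to 78 mm above the base; dark rubber stopper 29 mm across from 78 to 90 mm. 80 to 170 g. Stands on the thin grey mat (4 mm thick, lying on the bench) at the start.
- flask1_mid (a point): small stoppered conical glass flask, 90 mm tall, may be absent (None). The point is on its axis, half-way up (45 mm above its base), z axis up. Base 62 mm across for the lowest 8 mm, tapering to a straight neck 26 mm across from 52 to 78 mm above the base; dark rubber stopper 29 mm across from 78 to 90 mm. 80 to 170 g. Stands on the thin grey mat (4 mm thick, lying on the bench) at the start.
- flask2_mid (a point): small stoppered conical glass flask, 90 mm tall, may be absent (None). The point is on its axis, half-way up (45 mm above its base), z axis up. Base 62 mm across for the lowest 8 mm, tapering to a straight neck 26 mm across from 52 to 78 mm above the base; dark rubber stopper 29 mm across from 78 to 90 mm. 80 to 170 g. Stands on the thin grey mat (4 mm thick, lying on the bench) at the start.
- flask3_mid (a point): small stoppered conical glass flask, 90 mm tall, may be absent (None). The point is on its axis, half-way up (45 mm above its base), z axis up. Base 62 mm across for the lowest 8 mm, tapering to a straight neck 26 mm across from 52 to 78 mm above the base; dark rubber stopper 29 mm across from 78 to 90 mm. 80 to 170 g. Stands on the thin grey mat (4 mm thick, lying on the bench) at the start.
- flask4_mid (a point): small stoppered conical glass flask, 90 mm tall, may be absent (None). The point is on its axis, half-way up (45 mm above its base), z axis up. Base 62 mm across for the lowest 8 mm, tapering to a straight neck 26 mm across from 52 to 78 mm above the base; dark rubber stopper 29 mm across from 78 to 90 mm. 80 to 170 g. Stands on the thin grey mat (4 mm thick, lying on the bench) at the start.
- tub: clear plastic storage box, fixed to the bench; outside 210 mm (its x) by 280 mm (its y) by 100 mm high, walls and floor 5 mm thick. Origin at the centre of its underside, on the bench. Its x axis points from the front to the hinged side; the hinge lies along y on the far (+x) rim.
- lid (a joint): opening angle of the hinged lid, rad: 0 = closed flat on the rim, about 1.6 to 1.85 (upright or leaning back a little) at the start. Grows as it opens upward and away towards the box's +x. A stiff hinge (0.55 N m friction): the 350 g lid stays wherever it is left. To close it, push its outer face, over the top edge, towards the box's -x and then down.
- lid_hinge (a point): point on the hinge axis at the middle of the far rim, 100 mm above the bench, 105 mm along the box's +x from the box's origin; the axes turn with the lid. In this frame the lid is a plate from x = -3 to -215 mm and y = -140 to 140 mm, underside z = 0, outer face z = 6 mm; z points out of the outer face, so up when closed. The tabs and the pump knob stand out of the outer face; along y = 0 it is free of them beyond x = -90 mm.
- pump (a joint): how far the pump knob is drawn out, m: 0 = home, 0.035 = against its stop. A spring pulls it home: 1.6 N at home, 4.4 N at the stop. Slides along the lid's z (straight up when closed).
- pump_knob (a point): centre of the round pump knob, 34 mm across and 23 mm high (11.5 mm either side of this point), on a 14 mm stem over a 48 mm boss on the lid, 65 mm from the hinge axis; with the lid closed and the pump home this point is 152 mm above the bench, and the knob's underside is 22 mm above the top of the boss.
- tab0 (a joint): how far snap tab 0 is pressed down, m: 0 = standing proud, 0.010 = fully down and engaged. Needs about 6 N, stays where it is left.
- tab0_top (a point): centre of the top face of snap tab 0, 26 by 42 mm (long side along the rim), at the edge of the lid, box's front rim, +y half (75 mm from the middle). With the lid closed the top is 120 mm above the bench when proud and 110 mm when fully down.
- tab1 (a joint): how far snap tab 1 is pressed down, m: 0 = standing proud, 0.010 = fully down and engaged. Needs about 6 N, stays where it is left.
- tab1_top (a point): centre of the top face of snap tab 1, 26 by 42 mm (long side along the rim), at the edge of the lid, box's front rim, -y half (75 mm from the middle). With the lid closed the top is 120 mm above the bench when proud and 110 mm when fully down.
- tab2 (a joint): how far snap tab 2 is pressed down, m: 0 = standing proud, 0.010 = fully down and engaged. Needs about 6 N, stays where it is left.
- tab2_top (a point): centre of the top face of snap tab 2, 26 by 42 mm (long side along the rim), at the edge of the lid, box's +y side, mid-way. With the lid closed the top is 120 mm above the bench when proud and 110 mm when fully down.
- tab3 (a joint): how far snap tab 3 is pressed down, m: 0 = standing proud, 0.010 = fully down and engaged. Needs about 6 N, stays where it is left.
- tab3_top (a point): centre of the top face of snap tab 3, 26 by 42 mm (long side along the rim), at the edge of the lid, box's -y side, mid-way. With the lid closed the top is 120 mm above the bench when proud and 110 mm when fully down.
- cup_mat: paper cup, 58 mm across, 78 mm tall, on the mat; a bystander; origin at the centre of its underside.
- cup_a: paper cup, 58 mm across, 78 mm tall, standing on the bench; a bystander; origin at the centre of its underside.
- cup_b: paper cup, 58 mm across, 78 mm tall, standing on the bench; a bystander; origin at the centre of its underside.
- tape: roll of masking tape lying flat, 100 mm across, 25 mm high; a bystander; origin at the centre of its underside.
- reagent: white reagent bottle, 66 mm across, 120 mm tall; a bystander; origin at the centre of its underside.
- beaker: glass beaker, 80 mm across, 100 mm tall; a bystander; origin at the centre of its underside.
Not all that is in view belongs to the job. What is shaped like the part that bears flask0_mid but purple is not meant. Leave any blue look-alike of the part that bears flask4_mid alone.

How it is judged:
On the way, in this order (a step that is already met when the one before it is completed fails the run):
1. all flasks present stand upright in the box, released (x of flask0_mid in the frame of tub between -0.1 and 0.1 m and y of flask0_mid in the frame of tub between -0.135 and 0.135 m and z of each of flask0_mid, flask1_mid, flask2_mid, flask3_mid, flask4_mid in the frame of tub below 0.062 m and angle between each of flask0_mid, flask1_mid, flask2_mid, flask3_mid, flask4_mid's own z axis and vertical below 0.15 rad and linear speed of each of flask0, flask1, flask2, flask3, flask4 below 0.03 m/s and contact force between each of flask0, flask1, flask2, flask3, flask4 and the fingers below 0.1 N and x of flask1_mid in the frame of tub between -0.1 and 0.1 m and y of flask1_mid in the frame of tub between -0.135 and 0.135 m and x of flask2_mid in the frame of tub between -0.1 and 0.1 m and y of flask2_mid in the frame of tub between -0.135 and 0.135 m and x of flask3_mid in the frame of tub between -0.1 and 0.1 m and y of flask3_mid in the frame of tub between -0.135 and 0.135 m and x of flask4_mid in the frame of tub between -0.1 and 0.1 m and y of flask4_mid in the frame of tub between -0.135 and 0.135 m), for 0.2 s.
2. the lid is closed (value of joint lid below 0.04 rad), for 0.2 s.
3. all four snap tabs are fully down, the lid closed (value of joint lid below 0.04 rad and value of joint each of tab0, tab1, tab2, tab3 above 0.0085 m), for 0.2 s.
4. the pump knob is drawn out to its stop, the tabs still down and the lid closed (all of step 3 and value of joint pump above 0.032 m), for 0.2 s.
At the end, for the whole second after the job is handed in: Every flask present stands in the box (within 0.15 rad of upright, on its floor, at rest), the lid is closed (under 0.04 rad), all four tabs are down by more than 8.5 of 10 mm, and the pump knob is home (within 4 mm) (all of step 1 and all of step 3 and value of joint pump below 0.004 m); the robot touches nothing.
It fails at once if a flask is dropped into the box (it moves faster than 0.9 m/s inside it) ((x of flask0_mid in the frame of tub between -0.1 and 0.1 m and y of flask0_mid in the frame of tub between -0.135 and 0.135 m and z of flask0_mid in the frame of tub below 0.09 m and linear speed of flask0 above 0.9 m/s) or (x of flask1_mid in the frame of tub between -0.1 and 0.1 m and y of flask1_mid in the frame of tub between -0.135 and 0.135 m and z of flask1_mid in the frame of tub below 0.09 m and linear speed of flask1 above 0.9 m/s) or (x of flask2_mid in the frame of tub between -0.1 and 0.1 m and y of flask2_mid in the frame of tub between -0.135 and 0.135 m and z of flask2_mid in the frame of tub below 0.09 m and linear speed of flask2 above 0.9 m/s) or (x of flask3_mid in the frame of tub between -0.1 and 0.1 m and y of flask3_mid in the frame of tub between -0.135 and 0.135 m and z of flask3_mid in the frame of tub below 0.09 m and linear speed of flask3 above 0.9 m/s) or (x of flask4_mid in the frame of tub between -0.1 and 0.1 m and y of flask4_mid in the frame of tub between -0.135 and 0.135 m and z of flask4_mid in the frame of tub below 0.09 m and linear speed of flask4 above 0.9 m/s)).
It fails at once if a snap tab is pressed down while the lid is open (value of joint lid above 0.3 rad and value of joint any of tab0, tab1, tab2, tab3 above 0.007 m).
It fails at once if a cup, bottle, beaker or the tape is pushed more than 60 mm away (distance of any of cup_mat, cup_a, cup_b, tape, reagent, beaker from where it was at the start of the episode above 0.06 m).
Of flask0, flask1, flask2, flask3, flask4 only 3 to 5 are there at a start; the rules pass over those that are not, and their reading is None.
At some moment in a run one of flask0, flask1, flask2, flask3, flask4 may be knocked a few centimetres aside while the robot is not near it.
It also fails if it takes over 210 s, if anything falls off the work surface, if the arm or the gripper's body presses on something with over 40 N, if the wrist force passes 120 N, or if a joint passes its speed limit or range.

ROBOT

A 6-joint arm with a two-finger parallel gripper is mounted at the origin on the work surface. World frame = base frame: x ahead of the robot, y to its left, z up, the work surface at z = 0. Lengths are in m, angles in rad, forces in N, time in s.
With the tool pointing down it reaches from about 0.275 to 0.85 m from the base axis. Payload 19 kg.
Tool frame: the origin (TCP) lies on the centre line of the jaws, within the pads' length; the fingertips stand 17 mm ahead of it and the grasp point (between the pads) lies 2 mm behind it (ctrl.nose_length is the z of the fingertips in the tool frame, in m); z points along the fingers, y is the line along which they close (so a half turn about z gives the same grasp; the last joint's range is limited). The gripper opens to 85 mm and grips with 20 to 120 N. Pads are 22 mm wide; open, the fingers measure 114 mm over their backs; the gripper's body (76 mm by 85 mm) begins 54 mm behind the grasp point. The pads swing forward as they close: fully open they stand 13 mm farther back than shut.
Start: joints at [-1.326, 0.15, 1.437, -0, 1.554, -0.134], TCP at [0.213, -0.534, 0.248] pointing down, gripper open.
Joint ranges: [-2.8, 2.8], [-0.68, 2.1], [0.12, 2.68], [-1.39, 4.53], [0.16, 2.79], [-2.81, 2.81]. Speed limits (rad/s): [1.89, 1.89, 2.22, 3.01, 3.01, 3.01].

INTERFACE

Orientations are given as a unit quaternion [x, y, z, w].
In Python, from plant import ctrl gives the robot as it stands.
- The arm moves only by the shell command python3 -m pendant 'ROWS' [OPENING]. ROWS is JSON, a list that holds one entry, the list of rows, each a list of 4 numbers: the shift along the tool's x, y, z as a fraction of full scale, then the turn about the tool's z as a fraction of full scale. In form: [[[tx, ty, tz, spin], ...]]. A call has exactly 10 rows; each row is the pose to reach, as a shift and turn from the pose commanded when the call began, along the tool's axes at that moment; what a row does not reach only later rows make up. Full scale, the value 1, is 0.2 m for a shift and pi/4 rad for a turn. A row lasts 1/12 s, in which the tool goes at most 41.7 mm and 7.16 degrees, less where a joint would pass 70% of its speed; a pose out of reach is approached as far as the arm can. A call with a number of a shift or a turn outside -1 to 1 is refused whole. A call with a gripper value outside its range is refused whole. OPENING is the closure, from -1 (fully open) to 1 (shut), so that 0 is half open, set as the call begins (- or left out, the last holds). The fingers move at their own pace and stop on an object; the grip force is fixed at half the most. Time passes only in rows, so rows that repeat a pose let the fingers close, or fill a call up. It gives the time, the measured TCP pose, the force, the opening and the grip force at its end, in the units of the state.
- ctrl.read_state(): the state, without advancing time (a new reading comes with each control period).
- ctrl.snapshot(name): name is "side" or "top"; returns a dict with "frame" (480x640x3 uint8, red, green, blue), "K" (3x3 intrinsics, pixels), "cam_to_world" (4x4, takes a point from camera to world coordinates). Camera axes: x right, y up, looking along -z (the intrinsics and any distortion apply to the point x, -y, -z); pixel columns grow to the right and rows downward; lengths in m; the calibration is good to about 2 mm. A picture is of the moment at which its call begins. There is no depth.
- ctrl.sign_off(): hands the job in; it is judged then, once.
Trained networks look in the newest picture that a camera, given by its name, has taken for a name from the list of things; names that differ only in an ending like _2 or _b are one class to them, and where a whole thing is asked for, a point or a joint stands for the part that bears it (a point fixed in the world has none). Each returns a list of dicts, best first, with "confidence" (0 to 1); they miss things now and then, are a little off and sometimes report something else, mostly with a low value. They report only what shows in the picture. A call takes as long as a camera call. They do not tell look-alikes from the thing itself.
- ctrl.silhouettes(camera, target): "pixels" (480x640 bool, what is visible of it).
- ctrl.tip_of(camera, target): "point" ([x, y, z] in m, in the coordinates of the camera as it stood for that picture, good to about 4 mm: a listed point, or the origin of a listed thing).
The state is a dict: "clock": time; "q": joint angles; "qvel": joint speeds; "joint_efforts": joint torques, N m; "ee_pos": TCP position; "tool_rot": TCP orientation; "ft_force": force on the tool from outside, world axes, zero at the start; "torque": the same for the moment, N m; "grip_width": finger opening in m; "finger_force": force on a finger pad.
Only numpy, scipy, OpenCV 4.12 (cv2) and the standard library are available. Lean on these libraries where they do the work, as an engineer would, in place of code of your own. Each camera call takes 0.05 s, during which the arm holds its last target. There are 200 camera calls.

## Working session

There is one attempt and no reset: what is moved stays moved. The work goes in short steps, Python scripts to look and compute and a shell command to move; the robot and the scene stay as the last step left them, time stands still between calls to the robot, and variables do not carry over. Pictures are saved under pics/ and viewed, at most 17 in all, crops included, and the job is handed in when it is done.

```bash
mkdir -p pics; ls; cat > h.py <<'E'
import numpy as np, cv2
from plant import ctrl
from scipy.spatial.transform import Rotation as R
def snap(c,fn=None):
    s=ctrl.snapshot(c)
    if fn: cv2.imwrite('pics/'+fn,s['frame'][:,:,::-1])
    return s
def w(s,p):
    T=np.array(s['cam_to_world']); return T[:3,:3]@np.array(p)+T[:3,3]
def px(s,p):
    T=np.array(s['cam_to_world']); c=T[:3,:3].T@(np.array(p)-T[:3,3]); c=c*[1,-1,-1]
    u=np.array(s['K'])@c; return u[:2]/u[2]
def ray(s,u,v,z):
    T=np.array(s['cam_to_world']); d=np.linalg.inv(np.array(s['K']))@[u,v,1]; d=T[:3,:3]@(d*[1,-1,-1])
    return T[:3,3]+d*(z-T[2,3])/d[2]
E
python3 - <<'E'
from h import *
np.set_printoptions(precision=4,suppress=True)
for c in ['side','top']:
    s=snap(c,c+'0.png'); print(c,s['K'],s['cam_to_world'],[k for k in s])
    for n in ['flask0_mid','tub','lid_hinge','pump_knob','tab0_top','tab2_top','cup_a','tape','reagent','beaker']:
        for d in ctrl.tip_of(c,n): 
            p=w(s,d['point']); print(n,round(d['confidence'],2),p,px(s,p).round())
print(ctrl.read_state())
E
```

```text
pics
side [[463.7695   0.     321.3461]
 [  0.     463.7695 244.3346]
 [  0.       0.       1.    ]] [[-0.7791  0.3582 -0.5144 -0.0116]
 [-0.6267 -0.4307  0.6493  0.6998]
 [ 0.011   0.8284  0.5601  0.6985]
 [ 0.      0.      0.      1.    ]] ['frame', 'K', 'cam_to_world']
flask0_mid 0.69 [0.6054 0.3148 0.0494] [198. 319.]
flask0_mid 0.66 [0.7491 0.3189 0.0477] [154. 292.]
tub 0.85 [ 0.4689 -0.2382 -0.0008] [398. 245.]
lid_hinge 0.69 [ 0.5736 -0.2217  0.0973] [364. 204.]
lid_hinge 0.52 [0.4355 0.1638 0.0446] [312. 318.]
lid_hinge 0.31 [ 0.6042 -0.1384  0.3243] [339. 127.]
tab0_top 0.6 [ 0.6051 -0.1362  0.3265] [338. 126.]
tab2_top 0.5 [ 0.5711 -0.0632  0.2027] [329. 190.]
cup_a 0.57 [0.669  0.0023 0.0011] [282. 257.]
cup_a 0.56 [0.2616 0.3805 0.0021] [309. 459.]
tape 0.61 [ 0.799  -0.0224  0.0012] [254. 236.]
reagent 0.58 [ 0.7626  0.2182 -0.0014] [191. 284.]
beaker 0.71 [ 0.7567 -0.2349 -0.002 ] [315. 212.]
top [[594.7335   0.     317.9309]
 [  0.     594.7335 246.4066]
 [  0.       0.       1.    ]] [[ 0.0049  0.99   -0.1409  0.3313]
 [-0.9999  0.0032 -0.0124  0.0092]
 [-0.0118  0.1
[... 628 characters left out ...]
0009] [330. 199.]
tape 0.83 [ 0.8003 -0.0235  0.001 ] [338. 149.]
tape 0.67 [0.4344 0.1597 0.0521] [263. 288.]
reagent 0.8 [ 0.7582  0.2239 -0.003 ] [243. 165.]
beaker 0.66 [ 0.7526 -0.2347  0.0019] [420. 166.]
{'clock': 1.1, 'q': array([-1.326 ,  0.1505,  1.4374,  0.    ,  1.5538, -0.134 ]), 'qvel': array([ 0.0015, -0.0006, -0.0004,  0.0008,  0.0024,  0.0023]), 'joint_efforts': array([  0.    , -71.2812, -57.1057,  -0.0003,   0.0015,   0.    ]), 'ee_pos': array([ 0.2126, -0.5342,  0.2483]), 'tool_rot': array([ 0.9821,  0.1883,  0.    , -0.    ]), 'ft_force': array([0.3665, 0.3783, 0.3686]), 'torque': array([-0.0004, -0.0133, -0.0149]), 'finger_force': 0.0, 'grip_width': 0.08535989304603205}
```

View pics/top0.png

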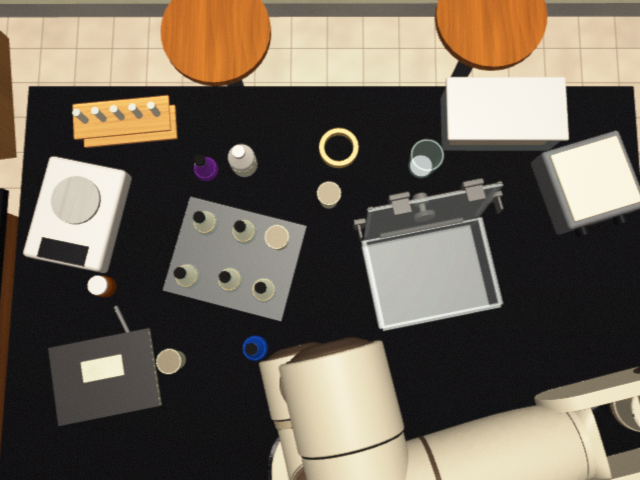

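View pics/side0.png

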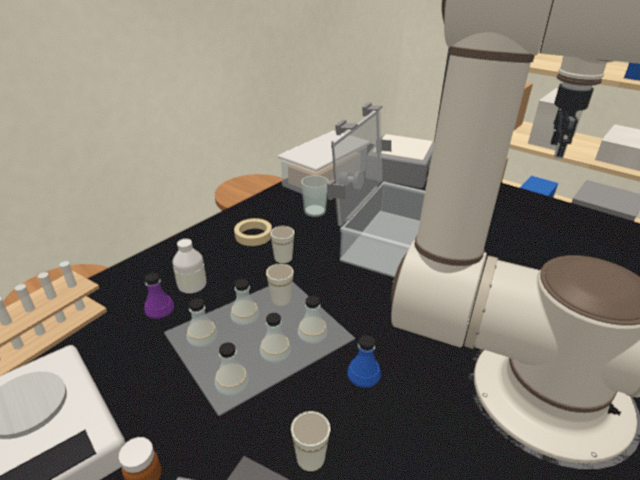

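The top view shows five clear flasks on the mat, with stoppers near (202,215), (240,228), (180,270), (225,273) and (260,285). Look-alikes, both off the mat: a purple flask at (205,168) and a blue one at (255,348). cup_mat is at (277,237). The box's near rim corners are about (382,329) and (502,304).

I choose the five clear flasks. Next I check them in one close crop and measure them.

```bash
cat >> h.py <<'E'
def stoppers(c,s=None):
    s=s or snap(c); f=s['frame'].max(2).astype(int)
    mat=np.array([px(s,p) for p in MAT]).astype(np.int32)
    m=np.zeros(f.shape,np.uint8); cv2.fillConvexPoly(m,mat,1)
    b=((f<70)&(m>0)).astype(np.uint8)
    n,_,st,ce=cv2.connectedComponentsWithStats(b)
    return s,[(ce[i],st[i,4]) for i in range(1,n) if st[i,4]>25]
E
python3 - <<'E'
from h import *
np.set_printoptions(precision=4,suppress=True)
s=snap('top')
f=s['frame']
a=cv2.resize(f[185:330,150:320,::-1],None,fx=3,fy=3,interpolation=cv2.INTER_CUBIC)
b=cv2.resize(f[170:340,345:515,::-1],None,fx=3.2,fy=3.2,interpolation=cv2.INTER_CUBIC)
cv2.imwrite('pics/cropA.png',a);cv2.imwrite('pics/cropB.png',b)
print('mat corners',[ray(s,u,v,.004)[:2] for u,v in [(192,198),(306,227),(282,320),(164,290)]])
print('tub rim',[ray(s,u,v,.1)[:2] for u,v in [(362,241),(382,329),(502,304),(486,220)]])
f=f.max(2)
m=np.zeros(f.shape,np.uint8); cv2.fillConvexPoly(m,np.array([(188,197),(306,227),(282,320),(160,290)]),1)
n,_,st,ce=cv2.connectedComponentsWithStats(((f<70)&(m>0)).astype(np.uint8))
for i in range(1,n):
    if st[i,4]>25: print(ce[i],st[i],ray(s,*ce[i],.088))
E
```

```text
mat corners [array([0.6678, 0.3515]), array([0.5931, 0.0583]), array([0.3581, 0.1162]), array([0.4315, 0.4138])]
tub rim [array([ 0.5429, -0.0777]), array([ 0.3368, -0.1229]), array([ 0.3957, -0.4023]), array([ 0.5943, -0.3721])]
[173.401  248.6094] [160 197  30  97 192] [0.5249 0.3725 0.088 ]
[198.7255 216.7451] [193 211  12  12 102] [0.6027 0.3143 0.088 ]
[239.4211 225.9474] [234 221  11  11  95] [0.5804 0.2156 0.088 ]
[179.3364 272.6729] [174 267  12  12 107] [0.4672 0.3561 0.088 ]
[224.3 276.6] [219 271  12  12 100] [0.4583 0.2487 0.088 ]
[260.09 287.32] [255 282  11  12 100] [0.4331 0.1631 0.088 ]
[285.4194 306.6452] [282 292   8  29  31] [0.3879 0.1025 0.088 ]
```

View pics/cropA.png

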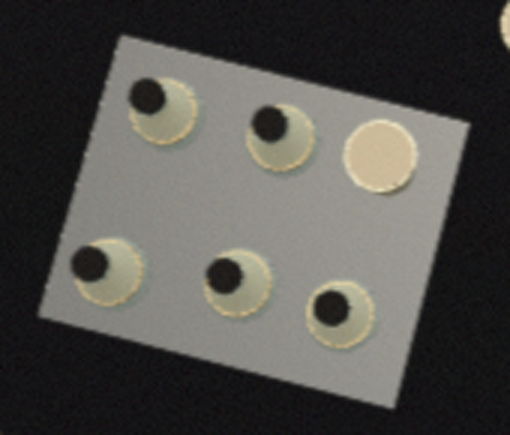

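View pics/cropB.png

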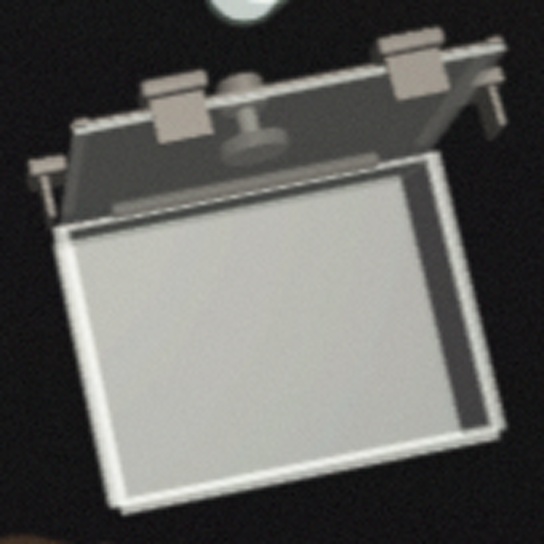

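Crop A confirms all five mat flasks are clear with dark stoppers, so neither the purple nor the blue one is among them. Crop B gives the tub rim corners: centre about (0.468,-0.241), yaw about 0.205, front edge 0.285 m against 0.280 m given. I'll turn the tool to the tub's yaw so that tool x = tub x and tool y = -tub y.

```bash
cat >> h.py <<'E'
np.set_printoptions(precision=3,suppress=True)
TUB=np.array([.468,-.241]); YAW=.205
RT=np.array([[np.cos(YAW),-np.sin(YAW)],[np.sin(YAW),np.cos(YAW)]])
def tub(p): return RT.T@(np.array(p)[:2]-TUB)
def flasks():
    s=snap('top'); f=s['frame'].max(2)
    m=np.zeros(f.shape,np.uint8); cv2.fillConvexPoly(m,np.array([(188,197),(306,227),(282,320),(160,290)]),1)
    n,_,st,ce=cv2.connectedComponentsWithStats(((f<70)&(m>0)).astype(np.uint8))
    return [tub(ray(s,*ce[i],.091)) for i in range(1,n) if 60<st[i,4]<140 and max(st[i,2:4])<18]
def st():
    s=ctrl.read_state(); p=s['ee_pos']; x=R.from_quat(s['tool_rot']).as_matrix()[:,0]
    print('t',s['clock'],'tub',tub(p),'z',p[2].round(4),'yaw-tub',round(np.arctan2(x[1],x[0])-YAW,4),'grip',round(s['grip_width'],4),'ff',s['finger_force'],'F',s['ft_force']); return tub(p),p[2]
def to(x,y,z):
    p,zz=st(); d=np.array([x-p[0],-(y-p[1]),zz-z])/.2; print('units tx,ty,tz to',(round(x,3),round(y,3),z),d); return d
E
python3 -m pendant '[[[0,0,0,0.05],[0,0,0,0.1],[0,0,0,0.15],[0,0,0,0.2],[0,0,0,0.222],[0,0,0,0.222],[0,0,0,0.222],[0,0,0,0.222],[0,0,0,0.222],[0,0,0,0.222]]]' -0.2
python3 - <<'E'
from h import *
for f in flasks(): print(f, (RT@f+TUB)); to(*f,.25)
E
```

```text
clock: 1.98
ee_pos: [0.2126, -0.5342, 0.2483]
tool_rot: [0.995, 0.102, -0.0, -0.0]
ft_force: [-0.3, -0.6, -0.9]
grip_width: 0.0512
finger_force: 0.0
[0.244 0.516] [0.602 0.314]
t 2.0333 tub [-0.31  -0.235] z 0.2483 yaw-tub -0.0002 grip 0.051 ff 0.0 F [-0.058 -0.206  0.384]
units tx,ty,tz to (np.float64(0.244), np.float64(0.516), 0.25) [ 2.77  -3.755 -0.009]
[0.202 0.424] [0.58  0.215]
t 2.0333 tub [-0.31  -0.235] z 0.2483 yaw-tub -0.0002 grip 0.051 ff 0.0 F [-0.058 -0.206  0.384]
units tx,ty,tz to (np.float64(0.202), np.float64(0.424), 0.25) [ 2.561 -3.295 -0.009]
[0.12  0.584] [0.467 0.355]
t 2.0333 tub [-0.31  -0.235] z 0.2483 yaw-tub -0.0002 grip 0.051 ff 0.0 F [-0.058 -0.206  0.384]
units tx,ty,tz to (np.float64(0.12), np.float64(0.584), 0.25) [ 2.15  -4.095 -0.009]
[0.09  0.481] [0.458 0.248]
t 2.0333 tub [-0.31  -0.235] z 0.2483 yaw-tub -0.0002 grip 0.051 ff 0.0 F [-0.058 -0.206  0.384]
units tx,ty,tz to (np.float64(0.09), np.float64(0.481), 0.25) [ 1.998 -3.58  -0.009]
[0.048 0.402] [0.433 0.163]
t 2.0333 tub [-0.31  -0.235] z 0.2483 yaw-tub -0.0002 grip 0.051 ff 0.0 F [-0.058 -0.206  0.384]
units tx,ty,tz to (np.float64(0.048), np.float64(0.402), 0.25) [ 1.788 -3.188 -0.009]
```

```bash
L='[[[0.03,-0.05,0,0],[0.08,-0.14,0,0],[0.13,-0.24,0,0],[0.18,-0.34,0,0],[0.24,-0.44,0,0],[0.30,-0.54,0,0],[0.36,-0.64,0,0],[0.42,-0.74,0,0],[0.48,-0.84,0,0],[0.54,-0.94,0,0]]]'; unset L
python3 -m pendant '[[[0.03,-0.05,0,0],[0.08,-0.14,0,0],[0.13,-0.24,0,0],[0.18,-0.34,0,0],[0.24,-0.44,0,0],[0.30,-0.54,0,0],[0.36,-0.64,0,0],[0.42,-0.74,0,0],[0.48,-0.84,0,0],[0.54,-0.94,0,0]]]' >/dev/null
python3 -m pendant '[[[0.06,-0.1,0,0],[0.12,-0.2,0,0],[0.18,-0.3,0,0],[0.24,-0.4,0,0],[0.3,-0.5,0,0],[0.36,-0.6,0,0],[0.42,-0.7,0,0],[0.48,-0.8,0,0],[0.54,-0.9,0,0],[0.6,-1,0,0]]]' >/dev/null
python3 -m pendant '[[[0.06,-0.1,0,0],[0.12,-0.2,0,0],[0.18,-0.3,0,0],[0.24,-0.4,0,0],[0.3,-0.5,0,0],[0.36,-0.6,0,0],[0.42,-0.7,0,0],[0.48,-0.8,0,0],[0.54,-0.9,0,0],[0.6,-1,0,0]]]' >/dev/null
python3 -m pendant '[[[0.01,-0.05,0.05,0],[0.02,-0.1,0.1,0],[0.03,-0.15,0.2,0],[0.04,-0.2,0.3,0],[0.05,-0.25,0.4,0],[0.05,-0.25,0.4,0],[0.05,-0.25,0.4,0],[0.05,-0.25,0.4,0],[0.05,-0.25,0.4,0],[0.05,-0.25,0.4,0]]]'
python3 - <<'E'
from h import *
to(.048,.402,.073); snap('side','s1.png')
for f in flasks(): print(f)
E
```

```text
clock: 5.37
ee_pos: [0.434, 0.1628, 0.1693]
tool_rot: [0.995, 0.102, 0.001, -0.0]
ft_force: [0.2, 0.1, -0.7]
grip_width: 0.0512
finger_force: 0.0
t 5.3667 tub [0.049 0.402] z 0.1693 yaw-tub -0.0012 grip 0.0512 ff 0.0 F [ 0.193  0.069 -0.748]
units tx,ty,tz to (0.048, 0.402, 0.073) [-0.005  0.001  0.482]
[0.244 0.516]
[0.202 0.424]
[0.12  0.583]
```

View pics/s1.png

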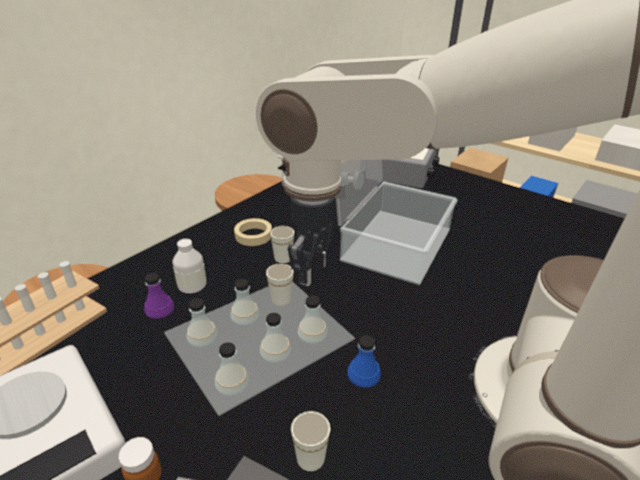

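The gripper hangs at about (308,260), directly above the flask whose stopper is at (312,302). Descend and grip.

```bash

python3 -m pendant '[[[0,0,0.06,0],[0,0,0.12,0],[0,0,0.18,0],[0,0,0.24,0],[0,0,0.3,0],[0,0,0.36,0],[0,0,0.42,0],[0,0,0.46,0],[0,0,0.48,0],[0,0,0.48,0]]]'
python3 -m pendant '[[[0,0,0,0],[0,0,0,0],[0,0,0,0],[0,0,0,0],[0,0,0,0],[0,0,0,0],[0,0,0,0],[0,0,0,0],[0,0,0,0],[0,0,0,0]]]' 1
python3 -m pendant '[[[0,0,-0.05,0],[0,0,-0.15,0],[0,0,-0.25,0],[0,0,-0.35,0],[0,0,-0.45,0],[0,0,-0.55,0],[0,0,-0.65,0],[0,0,-0.75,0],[0,0,-0.8,0],[0,0,-0.8,0]]]'
python3 - <<'E'
from h import *
snap('side','s2.png'); to(.035,-.065,.25)
E
```

```text
clock: 6.3
ee_pos: [0.4334, 0.1631, 0.0719]
tool_rot: [0.995, 0.102, -0.0, -0.0]
ft_force: [0.3, 0.1, -0.2]
grip_width: 0.0513
finger_force: 0.0
clock: 7.13
ee_pos: [0.4341, 0.1632, 0.0731]
tool_rot: [0.995, 0.102, 0.001, -0.0]
ft_force: [0.6, -2.3, 5.9]
grip_width: 0.0269
finger_force: 58.5
clock: 7.97
ee_pos: [0.4342, 0.1633, 0.2348]
tool_rot: [0.995, 0.102, 0.002, -0.0]
ft_force: [-0.3, 0.0, -0.5]
grip_width: 0.0271
finger_force: 59.0
t 8.0167 tub [0.049 0.403] z 0.233 yaw-tub -0.0006 grip 0.0269 ff 59.0510755777359 F [-0.058 -0.226 -2.88 ]
units tx,ty,tz to (0.035, -0.065, 0.25) [-0.069  2.339 -0.085]
```

View pics/s2.png

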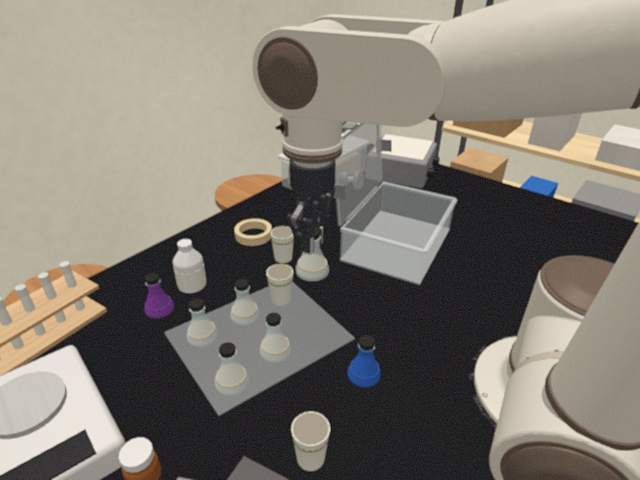

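The flask is held at (312,262), grip width 27 mm. Carry it to the slot at tub (0.025,-0.065).

```bash

python3 -m pendant '[[[0,0.03,-0.02,0],[0,0.1,-0.05,0],[-0.02,0.2,-0.08,0],[-0.04,0.3,-0.08,0],[-0.06,0.4,-0.08,0],[-0.08,0.5,-0.08,0],[-0.1,0.6,-0.08,0],[-0.12,0.7,-0.08,0],[-0.12,0.8,-0.08,0],[-0.12,0.9,-0.08,0]]]' >/dev/null
python3 -m pendant '[[[0,0.1,0,0],[0,0.2,0,0],[0,0.3,0,0],[0,0.4,0,0],[0,0.5,0,0],[0,0.6,0,0],[0,0.7,0,0],[0,0.8,0,0],[0,0.9,0,0],[0,0.95,0,0]]]' >/dev/null
python3 -m pendant '[[[0,0.08,0,0],[0,0.16,0,0],[0,0.24,0,0],[0,0.32,0,0],[0,0.4,0,0],[0,0.45,0,0],[0,0.48,0,0],[0,0.49,0,0],[0,0.49,0,0],[0,0.49,0,0]]]'
python3 - <<'E'
from h import *
snap('side','s3.png'); to(.025,-.065,.076)
E
```

```text
clock: 10.52
ee_pos: [0.5051, -0.2995, 0.2483]
tool_rot: [0.995, 0.102, -0.0, -0.0]
ft_force: [-0.2, 0.7, -2.6]
grip_width: 0.0273
finger_force: 59.2
t 10.5667 tub [ 0.024 -0.065] z 0.2484 yaw-tub -0.0001 grip 0.0268 ff 59.16151821613312 F [ 0.701  0.21  -1.187]
units tx,ty,tz to (0.025, -0.065, 0.076) [0.003 0.001 0.862]
```

View pics/s3.png

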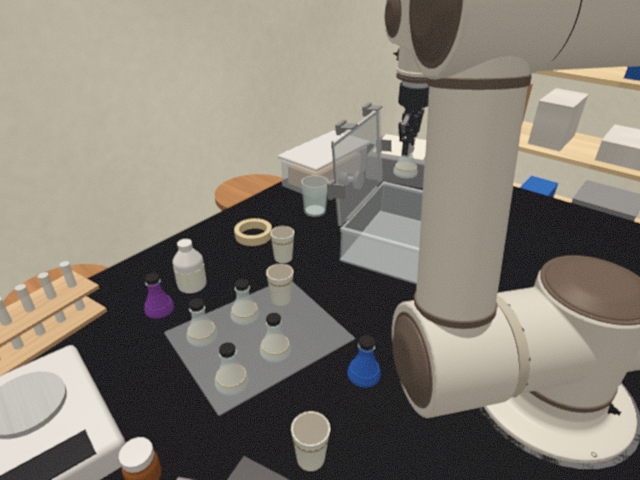

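The flask hangs at (405,168) over the box interior, clear of the lid at (360,165). Lower it, slowing at the end.

```bash

python3 -m pendant '[[[0,0,0.05,0],[0,0,0.15,0],[0,0,0.25,0],[0,0,0.35,0],[0,0,0.45,0],[0,0,0.55,0],[0,0,0.65,0],[0,0,0.74,0],[0,0,0.78,0],[0,0,0.8,0]]]'
python3 -m pendant '[[[0,0,0.01,0],[0,0,0.02,0],[0,0,0.03,0],[0,0,0.04,0],[0,0,0.05,0],[0,0,0.055,0],[0,0,0.06,0],[0,0,0.065,0],[0,0,0.065,0],[0,0,0.065,0]]]'
python3 -m pendant '[[[0,0,0,0],[0,0,0,0],[0,0,0,0],[0,0,0,0],[0,0,0,0],[0,0,0,0],[0,0,0,0],[0,0,0,0],[0,0,0,0],[0,0,0,0]]]' 0
python3 -m pendant '[[[0,0,-0.03,0],[0,0,-0.08,0],[0,0,-0.15,0],[0,0,-0.25,0],[0,0,-0.35,0],[0,0,-0.45,0],[0,0,-0.55,0],[0,0,-0.65,0],[0,0,-0.75,0],[0,0,-0.85,0]]]'
python3 - <<'E'
from h import *
st();snap('top','t4.png')
for f in flasks(): print(f)
E
```

```text
clock: 11.4
ee_pos: [0.5046, -0.2992, 0.0867]
tool_rot: [0.995, 0.102, -0.001, -0.001]
ft_force: [-0.2, -0.3, -0.7]
grip_width: 0.027
finger_force: 59.2
clock: 12.23
ee_pos: [0.5051, -0.2999, 0.0753]
tool_rot: [0.995, 0.102, -0.0, -0.0]
ft_force: [-0.0, -0.2, -0.7]
grip_width: 0.027
finger_force: 59.2
clock: 13.07
ee_pos: [0.5051, -0.2999, 0.0753]
tool_rot: [0.995, 0.102, -0.0, -0.0]
ft_force: [-0.3, -0.5, -0.0]
grip_width: 0.0427
finger_force: 0.0
clock: 13.9
ee_pos: [0.505, -0.2998, 0.2475]
tool_rot: [0.995, 0.102, 0.0, 0.0]
ft_force: [0.1, 0.6, 0.2]
grip_width: 0.0424
finger_force: 0.0
t 13.9 tub [ 0.024 -0.065] z 0.2475 yaw-tub -0.0005 grip 0.0424 ff 0.0 F [0.146 0.645 0.186]
[0.244 0.516]
[0.202 0.424]
[0.12  0.584]
[0.09  0.481]
```

View pics/t4.png

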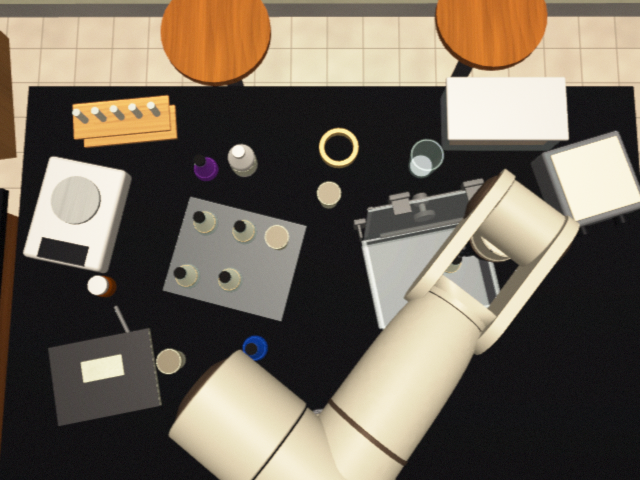

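The top view shows flask 1 inside the box near (453,262) and four flasks left on the mat, in their old places. Next is the one at tub (0.090,0.481).

```bash

python3 -m pendant '[[[0,-0.05,0,0],[0,-0.15,0,0],[0,-0.25,0,0],[0,-0.35,0,0],[0,-0.45,0,0],[0,-0.55,0,0],[0,-0.65,0,0],[0,-0.75,0,0],[0,-0.85,0,0],[0,-0.95,0,0]]]' -0.2 >/dev/null
python3 -m pendant '[[[0.03,-0.1,0,0],[0.06,-0.2,0,0],[0.09,-0.3,0,0],[0.12,-0.4,0,0],[0.15,-0.5,0,0],[0.18,-0.6,0,0],[0.21,-0.7,0,0],[0.24,-0.8,0,0],[0.27,-0.9,0,0],[0.3,-0.95,0,0]]]' 
python3 - <<'E'
from h import *
for f in flasks(): print(f)
to(.09,.481,.073)
E
```

```text
clock: 15.67
ee_pos: [0.4857, 0.0865, 0.2448]
tool_rot: [0.995, 0.103, -0.001, -0.0]
ft_force: [0.1, 0.6, 0.4]
grip_width: 0.0512
finger_force: 0.0
[0.244 0.516]
[0.12  0.584]
[0.091 0.485]
t 15.7167 tub [0.085 0.318] z 0.2448 yaw-tub 0.0012 grip 0.0512 ff 0.0 F [-1.161  0.923 -1.266]
units tx,ty,tz to (0.09, 0.481, 0.073) [ 0.026 -0.817  0.859]
```

```bash

python3 -m pendant '[[[0.01,-0.1,0,0],[0.02,-0.2,0,0],[0.03,-0.3,0,0],[0.03,-0.4,0,0],[0.03,-0.5,0,0],[0.03,-0.6,0,0],[0.03,-0.7,0.05,0],[0.03,-0.77,0.1,0],[0.03,-0.82,0.15,0],[0.03,-0.82,0.15,0]]]' 
python3 -m pendant '[[[0,0,0.06,0],[0,0,0.14,0],[0,0,0.22,0],[0,0,0.3,0],[0,0,0.38,0],[0,0,0.46,0],[0,0,0.54,0],[0,0,0.62,0],[0,0,0.68,0],[0,0,0.715,0]]]'
python3 -m pendant '[[[0,0,0,0],[0,0,0,0],[0,0,0,0],[0,0,0,0],[0,0,0,0],[0,0,0,0],[0,0,0,0],[0,0,0,0],[0,0,0,0],[0,0,0,0]]]' 1
python3 -m pendant '[[[0,0,-0.05,0],[0,0,-0.15,0],[0,0,-0.25,0],[0,0,-0.35,0],[0,0,-0.45,0],[0,0,-0.55,0],[0,0,-0.65,0],[0,0,-0.75,0],[0,0,-0.85,0],[0,0,-0.87,0]]]'
python3 - <<'E'
from h import *
to(.025,.065,.25)
E
```

```text
clock: 16.55
ee_pos: [0.4582, 0.2469, 0.213]
tool_rot: [0.995, 0.103, -0.002, 0.0]
ft_force: [0.6, 0.3, -0.1]
grip_width: 0.0513
finger_force: 0.0
clock: 17.38
ee_pos: [0.459, 0.2449, 0.0707]
tool_rot: [0.995, 0.102, -0.001, 0.0]
ft_force: [-0.7, 0.2, 0.3]
grip_width: 0.051
finger_force: 0.0
clock: 18.22
ee_pos: [0.4594, 0.2462, 0.0725]
tool_rot: [0.995, 0.102, 0.0, -0.0]
ft_force: [0.3, 0.7, 1.9]
grip_width: 0.0269
finger_force: 59.0
clock: 19.05
ee_pos: [0.4599, 0.2463, 0.2502]
tool_rot: [0.995, 0.102, 0.002, -0.001]
ft_force: [0.3, 1.1, -0.4]
grip_width: 0.0268
finger_force: 59.0
t 19.05 tub [0.091 0.479] z 0.2502 yaw-tub -0.0005 grip 0.0268 ff 59.04522174737423 F [ 0.279  1.083 -0.437]
units tx,ty,tz to (0.025, 0.065, 0.25) [-0.331  2.069  0.001]
```

```bash

python3 -m pendant '[[[-0.02,0.05,0,0],[-0.05,0.15,0,0],[-0.08,0.25,0,0],[-0.12,0.35,0,0],[-0.16,0.45,0,0],[-0.2,0.55,0,0],[-0.24,0.65,0,0],[-0.28,0.75,0,0],[-0.31,0.85,0,0],[-0.33,0.95,0,0]]]' >/dev/null
python3 -m pendant '[[[0,0.1,0,0],[0,0.2,0,0],[0,0.3,0,0],[0,0.4,0,0],[0,0.5,0,0],[0,0.6,0,0],[0,0.7,0,0],[0,0.8,0,0],[0,0.9,0,0],[0,1,0,0]]]' >/dev/null
python3 -m pendant '[[[0,0.06,0,0],[0,0.1,0,0],[0,0.12,0,0],[0,0.12,0,0],[0,0.12,0.1,0],[0,0.12,0.2,0],[0,0.12,0.3,0],[0,0.12,0.35,0],[0,0.12,0.35,0],[0,0.12,0.35,0]]]'
python3 - <<'E'
from h import *
to(.025,.065,.075)
E
```

```text
clock: 21.55
ee_pos: [0.4788, -0.1722, 0.1768]
tool_rot: [0.995, 0.102, -0.0, -0.0]
ft_force: [-0.7, 0.2, -0.7]
grip_width: 0.027
finger_force: 59.2
t 21.55 tub [0.025 0.065] z 0.1768 yaw-tub 0.0 grip 0.027 ff 59.179870270099855 F [-0.728  0.186 -0.705]
units tx,ty,tz to (0.025, 0.065, 0.075) [0.002 0.001 0.509]
```

```bash

python3 -m pendant '[[[0,0,0.05,0],[0,0,0.13,0],[0,0,0.21,0],[0,0,0.29,0],[0,0,0.36,0],[0,0,0.42,0],[0,0,0.46,0],[0,0,0.48,0],[0,0,0.49,0],[0,0,0.505,0]]]'
python3 -m pendant '[[[0,0,0,0],[0,0,0,0],[0,0,0,0],[0,0,0,0],[0,0,0,0],[0,0,0,0],[0,0,0,0],[0,0,0,0],[0,0,0,0],[0,0,0,0]]]' 0
python3 -m pendant '[[[0,0,-0.03,0],[0,0,-0.08,0],[0,0,-0.15,0],[0,0,-0.25,0],[0,0,-0.35,0],[0,0,-0.45,0],[0,0,-0.55,0],[0,0,-0.65,0],[0,0,-0.75,0],[0,0,-0.85,0]]]' > /dev/null
python3 -m pendant '[[[0,-0.05,0,0],[0.02,-0.15,0,0],[0.05,-0.25,0,0],[0.08,-0.35,0,0],[0.11,-0.45,0,0],[0.14,-0.55,0,0],[0.17,-0.65,0,0],[0.2,-0.75,0,0],[0.23,-0.85,0,0],[0.26,-0.95,0,0]]]' -0.2
python3 - <<'E'
from h import *
for f in flasks(): print(f); to(*f,.073)
E
```

```text
clock: 22.38
ee_pos: [0.4792, -0.1728, 0.0759]
tool_rot: [0.995, 0.102, 0.0, 0.0]
ft_force: [-0.1, -0.2, -0.2]
grip_width: 0.0275
finger_force: 59.2
clock: 23.22
ee_pos: [0.4787, -0.1726, 0.0753]
tool_rot: [0.995, 0.102, -0.0, -0.0]
ft_force: [-0.4, 0.3, 1.1]
grip_width: 0.0425
finger_force: 0.0
clock: 24.88
ee_pos: [0.4908, 0.0252, 0.2459]
tool_rot: [0.995, 0.102, 0.0, -0.0]
ft_force: [-0.4, -0.3, -0.2]
grip_width: 0.0511
finger_force: 0.0
[0.244 0.516]
t 24.9333 tub [0.077 0.259] z 0.246 yaw-tub 0.0005 grip 0.0512 ff 0.0 F [-0.968  2.502  0.165]
units tx,ty,tz to (np.float64(0.244), np.float64(0.516), 0.073) [ 0.836 -1.286  0.865]
[0.202 0.424]
t 24.9333 tub [0.077 0.259] z 0.246 yaw-tub 0.0005 grip 0.0512 ff 0.0 F [-0.968  2.502  0.165]
units tx,ty,tz to (np.float64(0.202), np.float64(0.424), 0.073) [ 0.626 -0.826  0.865]
[0.12  0.584]
t 24.9333 tub [0.077 0.259] z 0.246 yaw-tub 0.0005 grip 0.0512 ff 0.0 F [-0.968  2.502  0.165]
units tx,ty,tz to (np.float64(0.12), np.float64(0.584), 0.073) [ 0.216 -1.627  0.865]
```

```bash

python3 -m pendant '[[[0.02,-0.1,0,0],[0.04,-0.2,0,0],[0.06,-0.3,0,0],[0.08,-0.4,0,0],[0.1,-0.5,0,0],[0.12,-0.6,0,0],[0.14,-0.7,0,0],[0.16,-0.8,0,0],[0.18,-0.9,0,0],[0.2,-1,0,0]]]' > /dev/null
python3 -m pendant '[[[0.01,-0.1,0,0],[0.01,-0.2,0,0],[0.01,-0.3,0,0],[0.01,-0.4,0,0],[0.01,-0.5,0,0],[0.01,-0.57,0.05,0],[0.01,-0.62,0.1,0],[0.01,-0.62,0.15,0],[0.01,-0.62,0.2,0],[0.01,-0.62,0.2,0]]]' 
python3 - <<'E'
from h import *
to(.12,.584,.073)
E
python3 -m pendant '[[[0,0,0.06,0],[0,0,0.14,0],[0,0,0.22,0],[0,0,0.3,0],[0,0,0.38,0],[0,0,0.46,0],[0,0,0.54,0],[0,0,0.6,0],[0,0,0.64,0],[0,0,0.665,0]]]'
python3 -m pendant '[[[0,0,0,0],[0,0,0,0],[0,0,0,0],[0,0,0,0],[0,0,0,0],[0,0,0,0],[0,0,0,0],[0,0,0,0],[0,0,0,0],[0,0,0,0]]]' 1
python3 -m pendant '[[[0,0,-0.05,0],[0,0,-0.15,0],[0,0,-0.25,0],[0,0,-0.35,0],[0,0,-0.45,0],[0,0,-0.55,0],[0,0,-0.65,0],[0,0,-0.75,0],[0,0,-0.85,0],[0,0,-0.87,0]]]'
python3 - <<'E'
from h import *
to(-.058,-.085,.25)
E
```

```text
clock: 26.6
ee_pos: [0.4659, 0.3486, 0.2025]
tool_rot: [0.995, 0.102, -0.002, 0.001]
ft_force: [-0.7, -0.2, 0.4]
grip_width: 0.0512
finger_force: 0.0
t 26.6 tub [0.118 0.578] z 0.2025 yaw-tub -0.0009 grip 0.0512 ff 0.0 F [-0.723 -0.198  0.406]
units tx,ty,tz to (0.12, 0.584, 0.073) [ 0.01  -0.031  0.647]
clock: 27.43
ee_pos: [0.4664, 0.3493, 0.0714]
tool_rot: [0.995, 0.102, -0.0, 0.0]
ft_force: [-0.6, 0.7, 0.6]
grip_width: 0.0514
finger_force: 0.0
clock: 28.27
ee_pos: [0.4666, 0.3499, 0.0727]
tool_rot: [0.995, 0.102, 0.0, -0.0]
ft_force: [0.1, 1.2, 5.0]
grip_width: 0.0272
finger_force: 58.7
clock: 29.1
ee_pos: [0.4669, 0.35, 0.2502]
tool_rot: [0.995, 0.102, 0.002, -0.001]
ft_force: [0.8, 0.2, -0.4]
grip_width: 0.0273
finger_force: 58.8
t 29.1 tub [0.119 0.579] z 0.2502 yaw-tub -0.0005 grip 0.0273 ff 58.83039528802328 F [ 0.847  0.203 -0.367]
units tx,ty,tz to (-0.058, -0.085, 0.25) [-0.886  3.319  0.001]
```

```bash

python3 -m pendant '[[[-0.01,0.05,0,0],[-0.04,0.15,0,0],[-0.07,0.25,0,0],[-0.1,0.35,0,0],[-0.13,0.45,0,0],[-0.16,0.55,0,0],[-0.19,0.65,0,0],[-0.22,0.75,0,0],[-0.26,0.85,0,0],[-0.3,0.95,0,0]]]' >/dev/null
python3 -m pendant '[[[-0.03,0.1,0,0],[-0.06,0.2,0,0],[-0.09,0.3,0,0],[-0.12,0.4,0,0],[-0.15,0.5,0,0],[-0.18,0.6,0,0],[-0.21,0.7,0,0],[-0.24,0.8,0,0],[-0.27,0.9,0,0],[-0.3,1,0,0]]]' >/dev/null
python3 -m pendant '[[[-0.03,0.1,0,0],[-0.06,0.2,0,0],[-0.09,0.3,0,0],[-0.12,0.4,0,0],[-0.15,0.5,0,0],[-0.18,0.6,0,0],[-0.21,0.7,0,0],[-0.24,0.8,0,0],[-0.27,0.9,0,0],[-0.29,1,0,0]]]' >/dev/null
python3 -m pendant '[[[0,0.1,0,0],[0,0.2,0,0],[0,0.28,0,0],[0,0.34,0,0],[0,0.37,0.05,0],[0,0.37,0.1,0],[0,0.37,0.15,0],[0,0.37,0.2,0],[0,0.37,0.2,0],[0,0.37,0.2,0]]]'
python3 - <<'E'
from h import *
to(-.058,-.085,.075)
E
```

```text
clock: 32.43
ee_pos: [0.4268, -0.3358, 0.2057]
tool_rot: [0.995, 0.102, -0.0, -0.001]
ft_force: [0.4, 0.5, -1.5]
grip_width: 0.0272
finger_force: 59.0
t 32.4333 tub [-0.06  -0.084] z 0.2057 yaw-tub 0.0001 grip 0.0272 ff 59.00970131973736 F [ 0.359  0.458 -1.455]
units tx,ty,tz to (-0.058, -0.085, 0.075) [0.008 0.003 0.653]
```

```bash

python3 -m pendant '[[[0,0,0.06,0],[0,0,0.14,0],[0,0,0.22,0],[0,0,0.3,0],[0,0,0.38,0],[0,0,0.46,0],[0,0,0.54,0],[0,0,0.6,0],[0,0,0.63,0],[0,0,0.648,0]]]'
python3 -m pendant '[[[0,0,0,0],[0,0,0,0],[0,0,0,0],[0,0,0,0],[0,0,0,0],[0,0,0,0],[0,0,0,0],[0,0,0,0],[0,0,0,0],[0,0,0,0]]]' 0
python3 -m pendant '[[[0,0,-0.03,0],[0,0,-0.08,0],[0,0,-0.15,0],[0,0,-0.25,0],[0,0,-0.35,0],[0,0,-0.45,0],[0,0,-0.55,0],[0,0,-0.65,0],[0,0,-0.75,0],[0,0,-0.85,0]]]' > /dev/null
python3 -m pendant '[[[0,-0.05,0,0],[0,-0.15,0,0],[0,-0.25,0,0],[0,-0.35,0,0],[0,-0.45,0,0],[0,-0.55,0,0],[0,-0.65,0,0],[0,-0.75,0,0],[0,-0.85,0,0],[0,-0.95,0,0]]]' -0.2 >/dev/null
python3 -m pendant '[[[0.03,-0.1,0,0],[0.06,-0.2,0,0],[0.1,-0.3,0,0],[0.15,-0.4,0,0],[0.2,-0.5,0,0],[0.25,-0.6,0,0],[0.3,-0.7,0,0],[0.35,-0.8,0,0],[0.4,-0.9,0,0],[0.45,-0.9,0,0]]]'
python3 - <<'E'
from h import *
for f in flasks(): print(f); to(*f,.073)
E
```

```text
clock: 33.27
ee_pos: [0.4268, -0.3364, 0.0759]
tool_rot: [0.995, 0.102, -0.0, -0.0]
ft_force: [-0.5, 0.6, -2.6]
grip_width: 0.0268
finger_force: 59.0
clock: 34.1
ee_pos: [0.4269, -0.3366, 0.0767]
tool_rot: [0.995, 0.102, -0.0, -0.0]
ft_force: [-0.3, -0.3, 0.6]
grip_width: 0.0427
finger_force: 0.0
clock: 36.6
ee_pos: [0.4395, 0.0468, 0.2475]
tool_rot: [0.995, 0.103, 0.0, -0.0]
ft_force: [0.0, 0.4, 0.3]
grip_width: 0.0514
finger_force: 0.0
[0.244 0.516]
t 36.65 tub [0.032 0.286] z 0.2472 yaw-tub 0.0018 grip 0.0514 ff 0.0 F [-1.    -0.348 -2.51 ]
units tx,ty,tz to (np.float64(0.244), np.float64(0.516), 0.073) [ 1.061 -1.148  0.871]
[0.202 0.424]
t 36.65 tub [0.032 0.286] z 0.2472 yaw-tub 0.0018 grip 0.0514 ff 0.0 F [-1.    -0.348 -2.51 ]
units tx,ty,tz to (np.float64(0.202), np.float64(0.424), 0.073) [ 0.852 -0.688  0.871]
```

```bash

python3 -m pendant '[[[0.1,-0.08,0,0],[0.2,-0.16,0,0],[0.3,-0.24,0,0],[0.4,-0.32,0,0],[0.5,-0.4,0,0],[0.6,-0.48,0,0],[0.7,-0.56,0,0],[0.8,-0.64,0,0],[0.86,-0.7,0,0],[0.86,-0.7,0,0]]]' > /dev/null
python3 -m pendant '[[[0,0,0.03,0],[0,0,0.06,0],[0,0,0.1,0],[0,0,0.14,0],[0,0,0.17,0],[0,0,0.2,0],[0,0,0.2,0],[0,0,0.2,0],[0,0,0.2,0],[0,0,0.2,0]]]'
python3 - <<'E'
from h import *
s=snap('side')
for d in ctrl.tip_of('side','cup_mat'): print(tub(w(s,d['point'])),d['confidence'])
to(.202,.424,.073)
E
```

```text
clock: 38.32
ee_pos: [0.5801, 0.216, 0.2072]
tool_rot: [0.995, 0.102, 0.0, -0.0]
ft_force: [0.1, 0.2, 0.5]
grip_width: 0.0512
finger_force: 0.0
[0.162 0.339] 0.87
t 38.4167 tub [0.203 0.425] z 0.2071 yaw-tub -0.0005 grip 0.051 ff 0.0 F [ 0.291 -0.835 -0.107]
units tx,ty,tz to (0.202, 0.424, 0.073) [-0.004  0.003  0.67 ]
```

```bash

python3 -m pendant '[[[0,0,0.06,0],[0,0,0.14,0],[0,0,0.22,0],[0,0,0.3,0],[0,0,0.38,0],[0,0,0.46,0],[0,0,0.54,0],[0,0,0.6,0],[0,0,0.64,0],[0,0,0.665,0]]]'
python3 -m pendant '[[[0,0,0,0],[0,0,0,0],[0,0,0,0],[0,0,0,0],[0,0,0,0],[0,0,0,0],[0,0,0,0],[0,0,0,0],[0,0,0,0],[0,0,0,0]]]' 1
python3 -m pendant '[[[0,0,-0.05,0],[0,0,-0.15,0],[0,0,-0.25,0],[0,0,-0.35,0],[0,0,-0.45,0],[0,0,-0.55,0],[0,0,-0.65,0],[0,0,-0.75,0],[0,0,-0.85,0],[0,0,-0.87,0]]]'
python3 -m pendant '[[[-0.05,0.03,0,0],[-0.15,0.09,0,0],[-0.25,0.15,0,0],[-0.35,0.22,0,0],[-0.45,0.3,0,0],[-0.55,0.38,0,0],[-0.65,0.46,0,0],[-0.75,0.54,0,0],[-0.85,0.62,0,0],[-0.95,0.7,0,0]]]' >/dev/null
python3 -m pendant '[[[-0.05,0.1,0,0],[-0.1,0.2,0,0],[-0.15,0.3,0,0],[-0.2,0.4,0,0],[-0.25,0.5,0,0],[-0.3,0.6,0,0],[-0.35,0.7,0,0],[-0.35,0.8,0,0],[-0.35,0.9,0,0],[-0.35,1,0,0]]]' >/dev/null
python3 -m pendant '[[[0,0.1,0,0],[0,0.2,0,0],[0,0.3,0,0],[0,0.37,0,0],[0,0.42,0.05,0],[0,0.42,0.1,0],[0,0.42,0.15,0],[0,0.42,0.2,0],[0,0.42,0.2,0],[0,0.42,0.2,0]]]'
python3 - <<'E'
from h import *
to(-.058,0,.075)
E
```

```text
clock: 39.25
ee_pos: [0.5796, 0.2159, 0.0724]
tool_rot: [0.995, 0.102, -0.001, 0.0]
ft_force: [-0.3, 0.4, -0.5]
grip_width: 0.0514
finger_force: 0.0
clock: 40.08
ee_pos: [0.5802, 0.216, 0.0741]
tool_rot: [0.995, 0.102, 0.0, -0.0]
ft_force: [0.2, -0.1, 5.6]
grip_width: 0.0275
finger_force: 59.3
clock: 40.92
ee_pos: [0.5805, 0.2162, 0.2517]
tool_rot: [0.995, 0.102, 0.002, -0.0]
ft_force: [0.9, 0.1, -0.6]
grip_width: 0.0275
finger_force: 59.1
clock: 43.42
ee_pos: [0.4113, -0.2512, 0.2072]
tool_rot: [0.995, 0.102, -0.0, -0.0]
ft_force: [-0.5, -0.2, -0.5]
grip_width: 0.027
finger_force: 59.1
t 43.4167 tub [-0.058  0.002] z 0.2072 yaw-tub 0.0002 grip 0.027 ff 59.120630621910095 F [-0.549 -0.2   -0.509]
units tx,ty,tz to (-0.058, 0, 0.075) [-0.002  0.008  0.661]
```

```bash

python3 -m pendant '[[[0,0,0.06,0],[0,0,0.14,0],[0,0,0.22,0],[0,0,0.3,0],[0,0,0.38,0],[0,0,0.46,0],[0,0,0.54,0],[0,0,0.6,0],[0,0,0.63,0],[0,0,0.655,0]]]'
python3 -m pendant '[[[0,0,0,0],[0,0,0,0],[0,0,0,0],[0,0,0,0],[0,0,0,0],[0,0,0,0],[0,0,0,0],[0,0,0,0],[0,0,0,0],[0,0,0,0]]]' 0
python3 -m pendant '[[[0,0,-0.03,0],[0,0,-0.08,0],[0,0,-0.15,0],[0,0,-0.25,0],[0,0,-0.35,0],[0,0,-0.45,0],[0,0,-0.55,0],[0,0,-0.65,0],[0,0,-0.75,0],[0,0,-0.85,0]]]' > /dev/null
python3 -m pendant '[[[0,-0.05,0,0],[0,-0.15,0,0],[0,-0.25,0,0],[0,-0.35,0,0],[0,-0.45,0,0],[0,-0.55,0,0],[0,-0.65,0,0],[0,-0.75,0,0],[0,-0.85,0,0],[0,-0.95,0,0]]]' -0.2 >/dev/null
python3 -m pendant '[[[0.03,-0.1,0,0],[0.08,-0.2,0,0],[0.15,-0.3,0,0],[0.22,-0.4,0,0],[0.3,-0.5,0,0],[0.38,-0.6,0,0],[0.46,-0.7,0,0],[0.54,-0.8,0,0],[0.62,-0.85,0,0],[0.7,-0.85,0,0]]]'
python3 - <<'E'
from h import *
for f in flasks(): print(f); to(*f,.073)
snap('top','t5.png')
E
```

```text
clock: 44.25
ee_pos: [0.4114, -0.2517, 0.0761]
tool_rot: [0.995, 0.102, -0.0, -0.0]
ft_force: [0.5, -1.3, -0.9]
grip_width: 0.0272
finger_force: 59.1
clock: 45.08
ee_pos: [0.4115, -0.2519, 0.0767]
tool_rot: [0.995, 0.102, -0.0, -0.0]
ft_force: [0.1, -0.2, -0.5]
grip_width: 0.0422
finger_force: 0.0
clock: 47.58
ee_pos: [0.4753, 0.1312, 0.2473]
tool_rot: [0.995, 0.103, 0.0, -0.0]
ft_force: [1.0, -0.7, -0.2]
grip_width: 0.0513
finger_force: 0.0
```

View pics/t5.png

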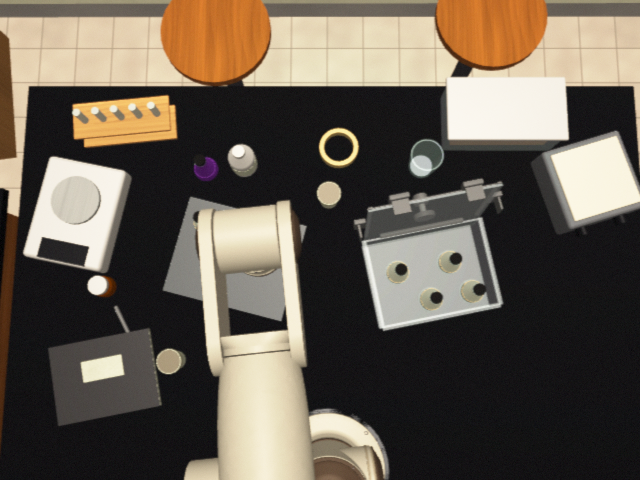

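Four flasks stand upright in the box, stoppers at (401,268), (454,258), (435,297) and (480,290). The last is half hidden by the arm near (198,216), so I check it from the side camera.

```bash
python3 - <<'E'
from h import *
s=snap('side')
for d in ctrl.tip_of('side','flask0_mid'): p=w(s,d['point']); print(tub(p),p,px(s,p),d['confidence'])
print(px(s,[*(RT@[.244,.516]+TUB),.088]))
b=(s['frame'].max(2)<70)
u,v=px(s,[*(RT@[.244,.516]+TUB),.088]).astype(int)
n,_,q,ce=cv2.connectedComponentsWithStats(b[v-25:v+25,u-25:u+25].astype(np.uint8))
for i in range(1,n): print(ce[i]+[u-25,v-25],q[i,4])
to(.244,.516,.073)
E
```

```text
[0.388 0.493] [0.747 0.32  0.044] [154.698 293.816] 0.7
[0.249 0.515] [0.607 0.314 0.05 ] [198.251 318.42 ] 0.68
[197.34  305.485]
[195.039 300.767] 1376
t 47.7833 tub [0.082 0.361] z 0.2469 yaw-tub -0.0003 grip 0.0516 ff 0.0 F [ 0.425 -0.606 -0.599]
units tx,ty,tz to (0.244, 0.516, 0.073) [ 0.809 -0.776  0.869]
```

```bash

python3 -m pendant '[[[0.1,-0.1,0,0],[0.2,-0.2,0,0],[0.3,-0.3,0,0],[0.4,-0.4,0,0],[0.5,-0.5,0,0],[0.6,-0.6,0,0],[0.7,-0.68,0,0],[0.78,-0.75,0,0],[0.82,-0.78,0,0],[0.82,-0.78,0,0]]]' > /dev/null
python3 -m pendant '[[[0,0,0.03,0],[0,0,0.06,0],[0,0,0.1,0],[0,0,0.14,0],[0,0,0.17,0],[0,0,0.2,0],[0,0,0.2,0],[0,0,0.2,0],[0,0,0.2,0],[0,0,0.2,0]]]'
python3 - <<'E'
from h import *
to(.244,.516,.073)
E
python3 -m pendant '[[[0,0,0.06,0],[0,0,0.14,0],[0,0,0.22,0],[0,0,0.3,0],[0,0,0.38,0],[0,0,0.46,0],[0,0,0.54,0],[0,0,0.6,0],[0,0,0.64,0],[0,0,0.665,0]]]'
python3 -m pendant '[[[0,0,0,0],[0,0,0,0],[0,0,0,0],[0,0,0,0],[0,0,0,0],[0,0,0,0],[0,0,0,0],[0,0,0,0],[0,0,0,0],[0,0,0,0]]]' 1
python3 -m pendant '[[[0,0,-0.05,0],[0,0,-0.15,0],[0,0,-0.25,0],[0,0,-0.35,0],[0,0,-0.45,0],[0,0,-0.55,0],[0,0,-0.65,0],[0,0,-0.75,0],[0,0,-0.85,0],[0,0,-0.87,0]]]'
python3 - <<'E'
from h import *
to(-.058,.085,.25)
E
```

```text
clock: 49.45
ee_pos: [0.6045, 0.3151, 0.2072]
tool_rot: [0.995, 0.102, 0.0, -0.0]
ft_force: [1.2, 0.1, -0.1]
grip_width: 0.0513
finger_force: 0.0
t 49.45 tub [0.247 0.517] z 0.2072 yaw-tub -0.0005 grip 0.0513 ff 0.0 F [ 1.188  0.077 -0.124]
units tx,ty,tz to (0.244, 0.516, 0.073) [-0.014  0.003  0.671]
clock: 50.28
ee_pos: [0.604, 0.3149, 0.0724]
tool_rot: [0.995, 0.102, -0.001, 0.0]
ft_force: [0.7, 0.2, 0.3]
grip_width: 0.0513
finger_force: 0.0
clock: 51.12
ee_pos: [0.6046, 0.3151, 0.0742]
tool_rot: [0.995, 0.102, 0.0, -0.0]
ft_force: [-0.0, -0.7, 6.2]
grip_width: 0.0273
finger_force: 59.4
clock: 51.95
ee_pos: [0.6048, 0.3153, 0.2519]
tool_rot: [0.995, 0.102, 0.002, -0.001]
ft_force: [0.5, -1.3, -0.5]
grip_width: 0.0274
finger_force: 59.1
t 51.95 tub [0.247 0.517] z 0.2519 yaw-tub -0.0005 grip 0.0274 ff 59.13930058479309 F [ 0.508 -1.297 -0.535]
units tx,ty,tz to (-0.058, 0.085, 0.25) [-1.526  2.159  0.01 ]
```

```bash

python3 -m pendant '[[[-0.05,0.05,0,0],[-0.15,0.1,0,0],[-0.25,0.18,0,0],[-0.35,0.26,0,0],[-0.45,0.34,0,0],[-0.55,0.42,0,0],[-0.65,0.5,0,0],[-0.75,0.58,0,0],[-0.85,0.66,0,0],[-0.95,0.74,0,0]]]' >/dev/null
python3 -m pendant '[[[-0.08,0.1,0,0],[-0.16,0.2,0,0],[-0.24,0.3,0,0],[-0.32,0.4,0,0],[-0.4,0.5,0,0],[-0.48,0.6,0,0],[-0.54,0.7,0,0],[-0.58,0.8,0,0],[-0.58,0.9,0,0],[-0.58,1,0,0]]]' >/dev/null
python3 -m pendant '[[[0,0.1,0,0],[0,0.2,0,0],[0,0.3,0,0],[0,0.37,0,0],[0,0.42,0.05,0],[0,0.42,0.1,0],[0,0.42,0.15,0],[0,0.42,0.2,0],[0,0.42,0.2,0],[0,0.42,0.2,0]]]'
python3 - <<'E'
from h import *
to(-.058,.085,.075)
E
python3 -m pendant '[[[0,0,0.06,0],[0,0,0.14,0],[0,0,0.22,0],[0,0,0.3,0],[0,0,0.38,0],[0,0,0.46,0],[0,0,0.54,0],[0,0,0.6,0],[0,0,0.63,0],[0,0,0.655,0]]]'
python3 -m pendant '[[[0,0,0,0],[0,0,0,0],[0,0,0,0],[0,0,0,0],[0,0,0,0],[0,0,0,0],[0,0,0,0],[0,0,0,0],[0,0,0,0],[0,0,0,0]]]' 0
python3 -m pendant '[[[0,0,-0.03,0],[0,0,-0.08,0],[0,0,-0.15,0],[0,0,-0.25,0],[0,0,-0.35,0],[0,0,-0.45,0],[0,0,-0.55,0],[0,0,-0.65,0],[0,0,-0.75,0],[0,0,-0.85,0]]]'
```

```text
clock: 54.45
ee_pos: [0.3922, -0.1693, 0.2071]
tool_rot: [0.995, 0.102, -0.0, -0.0]
ft_force: [-0.3, 0.3, -0.2]
grip_width: 0.0271
finger_force: 59.2
t 54.45 tub [-0.06   0.086] z 0.2071 yaw-tub 0.0003 grip 0.0271 ff 59.17253494262695 F [-0.285  0.311 -0.184]
units tx,ty,tz to (-0.058, 0.085, 0.075) [0.008 0.003 0.661]
clock: 55.28
ee_pos: [0.3926, -0.1699, 0.0767]
tool_rot: [0.995, 0.102, 0.0, -0.0]
ft_force: [0.0, 0.6, -0.5]
grip_width: 0.027
finger_force: 59.2
clock: 56.12
ee_pos: [0.3924, -0.1701, 0.0767]
tool_rot: [0.995, 0.102, -0.0, -0.0]
ft_force: [-0.1, -0.7, -0.1]
grip_width: 0.0428
finger_force: 0.0
clock: 56.95
ee_pos: [0.3922, -0.17, 0.2488]
tool_rot: [0.995, 0.102, 0.0, 0.0]
ft_force: [0.5, -0.5, -0.3]
grip_width: 0.0427
finger_force: 0.0
```

All five are placed. Next I shut the fingers, rise over the lid and move to the far side, taking a look on the way.

```bash

python3 -m pendant '[[[0,0,-0.05,0],[0,0,-0.15,0],[0,0,-0.25,0],[0,0,-0.35,0],[0,0,-0.45,0],[0,0,-0.55,0],[0,0,-0.65,0],[0,0,-0.75,0],[0,0,-0.85,0],[0,0,-0.95,0]]]' 1 >/dev/null
python3 -m pendant '[[[0.05,0.05,0,0],[0.15,0.1,0,0],[0.25,0.15,0,0],[0.35,0.2,0,0],[0.45,0.25,0,0],[0.55,0.3,0,0],[0.65,0.35,0,0],[0.75,0.4,0,0],[0.85,0.43,0,0],[0.9,0.43,0,0]]]'
python3 - <<'E'
from h import *
print(ctrl.nose_length)
to(.195,0,.287)
for c in ['side','top']:
    s=snap(c,c+'6.png')
    for n in ['lid_hinge','pump_knob','tab0_top','tab2_top']:
        for d in ctrl.tip_of(c,n): p=w(s,d['point']); print(c,n,tub(p),p[2].round(3),px(s,p).round(),round(d['confidence'],2))
E
```

```text
clock: 58.62
ee_pos: [0.5878, -0.2183, 0.4355]
tool_rot: [0.995, 0.102, -0.001, -0.001]
ft_force: [-0.3, 0.4, -1.3]
grip_width: -0.0001
finger_force: 0.0
0.017
t 58.6167 tub [ 0.122 -0.002] z 0.4355 yaw-tub -0.0007 grip -0.0001 ff 0.0 F [-0.324  0.402 -1.269]
units tx,ty,tz to (0.195, 0, 0.287) [ 0.365 -0.011  0.743]
side lid_hinge [ 0.109 -0.002] 0.101 [364. 202.] 0.94
side pump_knob [0.249 0.2  ] -0.006 [281. 260.] 0.22
side tab0_top [0.154 0.076] 0.323 [339. 128.] 0.48
side tab2_top [0.136 0.152] 0.204 [330. 189.] 0.75
top lid_hinge [0.106 0.002] 0.099 [421. 230.] 0.7
top lid_hinge [0.381 0.396] -0.003 [243. 164.] 0.46
top tab0_top [0.368 0.144] 0.003 [339. 149.] 0.5
top tab0_top [0.156 0.078] 0.324 [396. 194.] 0.47
top tab0_top [ 0.109 -0.   ] 0.099 [421. 228.] 0.4
top tab2_top [0.137 0.156] 0.202 [357. 222.] 0.73
```

View pics/top6.png

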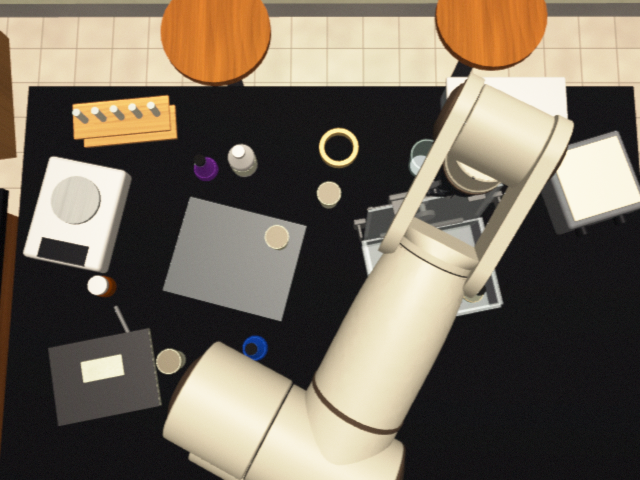

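View pics/side6.png

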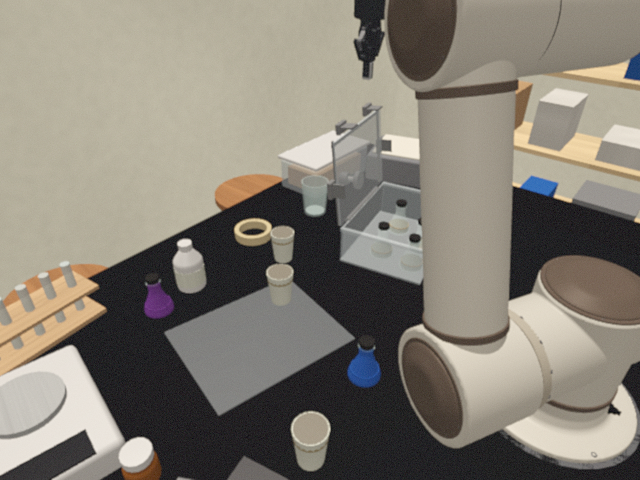

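Both views agree. All flasks stand in the box (side view stoppers at (384,226), (402,204), (415,238)). The lid leans back at about 1.69 rad with its top edge at about (360,125), and the shut fingers at (367,70) are above it. Go behind and down.

```bash

python3 -m pendant '[[[0.05,0,0,0],[0.12,0,0,0],[0.2,0,0,0],[0.28,0,0,0],[0.34,0,0,0],[0.38,0,0,0],[0.38,0,0,0],[0.38,0,0,0],[0.38,0,0,0],[0.38,0,0,0]]]' >/dev/null
python3 -m pendant '[[[0,0,0.05,0],[0,0,0.13,0],[0,0,0.21,0],[0,0,0.29,0],[0,0,0.37,0],[0,0,0.45,0],[0,0,0.53,0],[0,0,0.61,0],[0,0,0.69,0],[0,0,0.74,0]]]'
python3 - <<'E'
from h import *
p,z=st()
# tool targets along the arc, relative to here, units
for a in np.arange(1.7,-.01,-.1):
    r=.17; x=.106-r*np.cos(a)+.006*np.sin(a)+.011; zz=.1+r*np.sin(a)+.006*np.cos(a)+.017
    print(round(a,2),np.array([x-p[0],z-zz])/.2, round(x,3),round(zz,3))
E
```

```text
clock: 60.78
ee_pos: [0.6598, -0.2024, 0.2874]
tool_rot: [0.995, 0.102, -0.0, -0.0]
ft_force: [-0.2, -0.2, 0.0]
grip_width: -0.0
finger_force: 0.0
t 60.7833 tub [ 0.196 -0.001] z 0.2874 yaw-tub -0.0009 grip -0.0 ff 0.0 F [-0.221 -0.222  0.046]
1.7 [-0.254  0.013] 0.145 0.285
1.6 [-0.339  0.003] 0.128 0.287
1.5 [-0.424  0.002] 0.111 0.287
1.4 [-0.508  0.009] 0.094 0.286
1.3 [-0.592  0.025] 0.077 0.282
1.2 [-0.673  0.049] 0.061 0.278
1.1 [-0.752  0.081] 0.045 0.271
1.0 [-0.827  0.121] 0.03 0.263
0.9 [-0.898  0.168] 0.016 0.254
0.8 [-0.964  0.221] 0.003 0.243
0.7 [-1.024  0.282] -0.009 0.231
0.6 [-1.078  0.347] -0.02 0.218
0.5 [-1.125  0.418] -0.029 0.204
0.4 [-1.165  0.493] -0.037 0.189
0.3 [-1.196  0.572] -0.044 0.173
0.2 [-1.22   0.654] -0.048 0.157
0.1 [-1.236  0.737] -0.052 0.14
-0.0 [-1.243  0.822] -0.053 0.123
```

```bash

python3 -m pendant '[[[-0.1,0,0,0],[-0.2,0,0,0],[-0.3,0,0,0],[-0.4,0,0.003,0],[-0.5,0,0.01,0],[-0.6,0,0.03,0],[-0.67,0,0.05,0],[-0.75,0,0.08,0],[-0.83,0,0.12,0],[-0.83,0,0.12,0]]]'
python3 -m pendant '[[[-0.07,0,0.05,0],[-0.13,0,0.1,0],[-0.19,0,0.16,0],[-0.25,0,0.23,0],[-0.3,0,0.3,0],[-0.34,0,0.37,0],[-0.36,0,0.43,0],[-0.37,0,0.46,0],[-0.37,0,0.46,0],[-0.37,0,0.46,0]]]'
python3 - <<'E'
from h import *
to(-.053,0,.123)
snap('side','s7.png')
E
```

```text
clock: 61.62
ee_pos: [0.4958, -0.2363, 0.2643]
tool_rot: [0.995, 0.101, -0.0, -0.0]
ft_force: [0.4, 0.7, -0.1]
grip_width: 0.0001
finger_force: 0.0
clock: 62.45
ee_pos: [0.426, -0.2512, 0.1731]
tool_rot: [0.995, 0.102, 0.0, -0.0]
ft_force: [0.7, -0.0, 0.5]
grip_width: -0.0
finger_force: 0.0
t 62.45 tub [-0.043 -0.001] z 0.1731 yaw-tub -0.0005 grip -0.0 ff 0.0 F [ 0.743 -0.017  0.487]
units tx,ty,tz to (-0.053, 0, 0.123) [-0.049 -0.007  0.251]
```

View pics/s7.png

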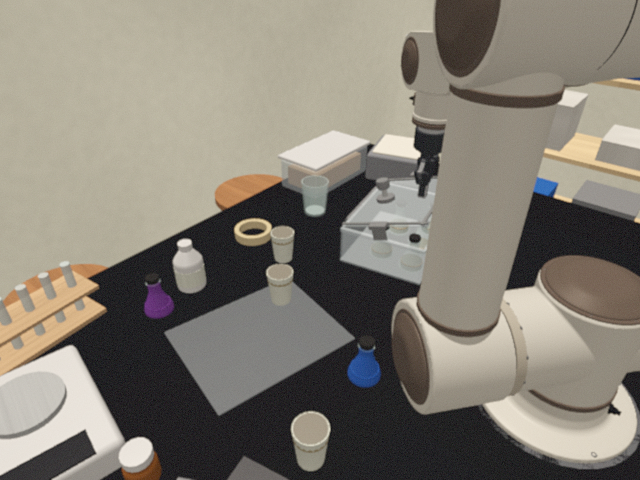

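The lid has followed to a small angle, with the knob at (383,185) and the tab at (378,228). Press it the rest of the way.

```bash

python3 -m pendant '[[[-0.01,0,0.03,0],[-0.02,0,0.06,0],[-0.03,0,0.1,0],[-0.04,0,0.14,0],[-0.04,0,0.18,0],[-0.05,0,0.21,0],[-0.05,0,0.23,0],[-0.05,0,0.24,0],[-0.05,0,0.245,0],[-0.05,0,0.25,0]]]'
python3 -m pendant '[[[0,0,0.002,0],[0,0,0.004,0],[0,0,0.006,0],[0,0,0.008,0],[0,0,0.01,0],[0,0,0.01,0],[0,0,0.01,0],[0,0,0.01,0],[0,0,0.01,0],[0,0,0.01,0]]]'
python3 - <<'E'
from h import *
st()
E
```

```text
clock: 63.33
ee_pos: [0.4159, -0.2532, 0.1229]
tool_rot: [0.995, 0.102, 0.0, 0.0]
ft_force: [-4.8, 2.4, 16.5]
grip_width: -0.0001
finger_force: 8.4
clock: 64.17
ee_pos: [0.4159, -0.2533, 0.1228]
tool_rot: [0.995, 0.102, 0.0, 0.001]
ft_force: [-11.7, 7.9, 29.4]
grip_width: -0.0
finger_force: 14.6
t 64.1667 tub [-0.053 -0.001] z 0.1228 yaw-tub -0.0003 grip -0.0 ff 14.626366475131363 F [-11.713   7.876  29.378]
```

The lid is closed: tip height 0.106 with firm contact. Rise and locate the tabs and knob.

```bash

python3 -m pendant '[[[0,0,-0.05,0],[0,0,-0.15,0],[0,0,-0.25,0],[0,0,-0.35,0],[0,0,-0.4,0],[0,0,-0.4,0],[0,0,-0.4,0],[0,0,-0.4,0],[0,0,-0.4,0],[0,0,-0.4,0]]]'
python3 - <<'E'
from h import *
for c in ['side','top']:
    s=snap(c)
    for n in ['lid_hinge','pump_knob','tab0_top','tab2_top']:
        for d in ctrl.tip_of(c,n): p=w(s,d['point']); print(c,n,tub(p),p[2].round(3),px(s,p).round(),round(d['confidence'],2))
    if c=='side':
        cv2.imwrite('pics/c8.png',cv2.resize(s['frame'][160:290,310:480,::-1],None,fx=4,fy=4,interpolation=cv2.INTER_CUBIC))
to(-.117,.075,.14)
E
```

```text
clock: 65.0
ee_pos: [0.4155, -0.2529, 0.1997]
tool_rot: [0.995, 0.102, -0.001, -0.001]
ft_force: [0.0, 0.4, -0.0]
grip_width: 0.0002
finger_force: 0.0
side lid_hinge [ 0.108 -0.001] 0.102 [364. 202.] 0.73
side pump_knob [0.049 0.003] 0.151 [386. 191.] 0.45
side tab2_top [0.003 0.15 ] 0.118 [381. 235.] 0.7
top lid_hinge [ 0.109 -0.001] 0.099 [422. 228.] 0.65
top lid_hinge [-0.116 -0.076] 0.116 [477. 315.] 0.48
top pump_knob [ 0.045 -0.006] 0.152 [434. 251.] 0.58
top tab0_top [-0.115  0.08 ] 0.122 [411. 328.] 0.4
top tab2_top [0.001 0.155] 0.118 [367. 285.] 0.76
top tab2_top [-0.117 -0.076] 0.113 [476. 315.] 0.51
top tab2_top [-0.003 -0.004] -0.0 [427. 277.] 0.41
t 65.5 tub [-0.054 -0.001] z 0.2007 yaw-tub -0.0006 grip 0.0004 ff 0.0 F [0.111 0.53  0.096]
units tx,ty,tz to (-0.117, 0.075, 0.14) [-0.317 -0.381  0.304]
```

View pics/c8.png

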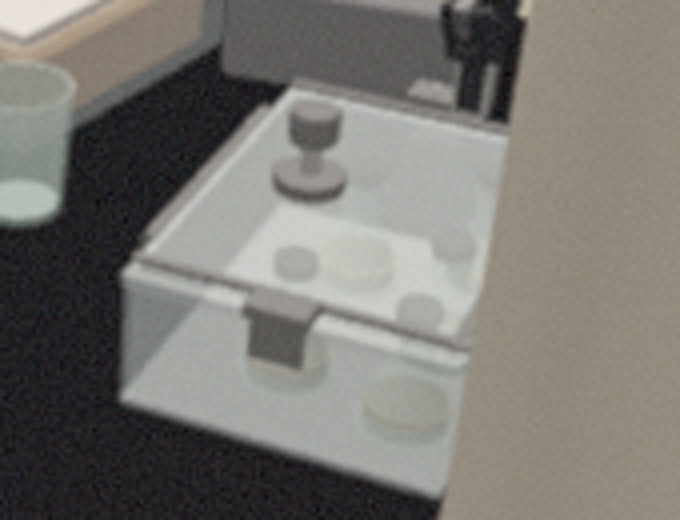

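The lid lies flat on the rim. The knob is at tub (0.045,0), with tab 0 at (-0.116,0.077), tab 1 at (-0.116,-0.076) and tab 2 at (0.002,0.153). The symmetric positions and heights match the description. Press tab 0.

```bash

python3 -m pendant '[[[-0.05,-0.06,0,0],[-0.1,-0.13,0,0],[-0.16,-0.2,0,0],[-0.22,-0.27,0,0],[-0.27,-0.33,0,0],[-0.31,-0.38,0,0],[-0.31,-0.38,0,0],[-0.31,-0.38,0,0],[-0.31,-0.38,0.03,0],[-0.31,-0.38,0.06,0]]]'
python3 -m pendant '[[[0,0,0.06,0],[0,0,0.12,0],[0,0,0.18,0],[0,0,0.22,0],[0,0,0.24,0],[0,0,0.26,0],[0,0,0.28,0],[0,0,0.3,0],[0,0,0.32,0],[0,0,0.325,0]]]'
python3 - <<'E'
from h import *
st()
E
python3 -m pendant '[[[0,0,0,0],[0,0,0,0],[0,0,0,0],[0,0,0,0],[0,0,0,0],[0,0,0,0],[0,0,0,0],[0,0,0,0],[0,0,0,0],[0,0,0,0]]]'
```

```text
clock: 66.33
ee_pos: [0.3402, -0.1918, 0.1883]
tool_rot: [0.995, 0.102, 0.0, 0.0]
ft_force: [-0.5, 0.0, -0.7]
grip_width: -0.0003
finger_force: 0.0
clock: 67.17
ee_pos: [0.3399, -0.1916, 0.126]
tool_rot: [0.995, 0.102, 0.0, 0.001]
ft_force: [-19.8, 14.0, 58.6]
grip_width: -0.0003
finger_force: 28.7
t 67.1667 tub [-0.115  0.074] z 0.126 yaw-tub -0.0003 grip -0.0003 ff 28.740435792133212 F [-19.822  13.957  58.597]
clock: 68.0
ee_pos: [0.3399, -0.1916, 0.1262]
tool_rot: [0.995, 0.102, 0.0, 0.001]
ft_force: [-16.8, 12.7, 45.3]
grip_width: -0.0003
finger_force: 23.1
```

```bash

python3 -m pendant '[[[0,0,-0.06,0],[0,0,-0.13,0],[0,0,-0.2,0],[0,0.1,-0.2,0],[0,0.2,-0.2,0],[0,0.32,-0.2,0],[0,0.44,-0.2,0],[0,0.56,-0.2,0],[0,0.67,-0.2,0],[0,0.76,-0.2,0]]]' >/dev/null
python3 -m pendant '[[[0,0,0,0],[0,0,0,0],[0,0,0.06,0],[0,0,0.11,0],[0,0,0.13,0],[0,0,0.15,0],[0,0,0.17,0],[0,0,0.18,0],[0,0,0.19,0],[0,0,0.19,0]]]'
python3 - <<'E'
from h import *
to(.002,-.153,.1265)
E
```

```text
clock: 69.67
ee_pos: [0.3705, -0.3396, 0.1267]
tool_rot: [0.995, 0.102, 0.0, -0.0]
ft_force: [-6.0, 7.5, 16.5]
grip_width: 0.0
finger_force: 8.9
t 69.6667 tub [-0.116 -0.077] z 0.1267 yaw-tub -0.0001 grip 0.0 ff 8.853244319252553 F [-6.029  7.534 16.538]
units tx,ty,tz to (0.002, -0.153, 0.1265) [0.588 0.381 0.001]
```

```bash

python3 -m pendant '[[[0,0,-0.06,0],[0,0,-0.13,0],[0,0,-0.2,0],[0.08,0.05,-0.2,0],[0.17,0.1,-0.2,0],[0.26,0.16,-0.2,0],[0.35,0.22,-0.2,0],[0.44,0.28,-0.2,0],[0.53,0.34,-0.2,0],[0.59,0.38,-0.2,0]]]' >/dev/null
python3 -m pendant '[[[0,0,0,0],[0,0,0,0],[0,0,0.06,0],[0,0,0.11,0],[0,0,0.13,0],[0,0,0.15,0],[0,0,0.17,0],[0,0,0.185,0],[0,0,0.2,0],[0,0,0.2,0]]]'
python3 - <<'E'
from h import *
to(.002,.153,.1265)
E
```

```text
clock: 71.33
ee_pos: [0.5012, -0.3905, 0.1269]
tool_rot: [0.995, 0.102, 0.0, 0.0]
ft_force: [-5.1, 3.4, 10.2]
grip_width: -0.0003
finger_force: 5.4
t 71.3333 tub [ 0.002 -0.153] z 0.1269 yaw-tub -0.0006 grip -0.0003 ff 5.447977279169436 F [-5.063  3.4   10.162]
units tx,ty,tz to (0.002, 0.153, 0.1265) [-0.001 -1.531  0.002]
```

```bash

python3 -m pendant '[[[0,0,0.01,0],[0,0,0.01,0],[0,0,0.01,0],[0,0,-0.06,0],[0,0,-0.16,0],[0,0,-0.26,0],[0,-0.1,-0.36,0],[0,-0.2,-0.4,0],[0,-0.3,-0.4,0],[0,-0.4,-0.4,0]]]' >/dev/null
python3 -m pendant '[[[0,-0.12,0,0],[0,-0.24,0,0],[0,-0.36,0,0],[0,-0.48,0,0],[0,-0.6,0,0],[0,-0.72,0,0],[0,-0.84,0,0],[0,-0.96,0,0],[0,-1,0,0],[0,-1,0,0]]]' >/dev/null
python3 -m pendant '[[[0,-0.08,0.04,0],[0,-0.13,0.1,0],[0,-0.13,0.2,0],[0,-0.13,0.3,0],[0,-0.13,0.34,0],[0,-0.13,0.36,0],[0,-0.13,0.38,0],[0,-0.13,0.4,0],[0,-0.13,0.41,0],[0,-0.13,0.41,0]]]'
python3 - <<'E'
from h import *
to(.044,0,.25)
E
```

```text
clock: 73.83
ee_pos: [0.4398, -0.0917, 0.1265]
tool_rot: [0.995, 0.102, 0.001, 0.0]
ft_force: [-15.8, 4.8, 32.6]
grip_width: 0.0003
finger_force: 16.6
t 73.8333 tub [0.003 0.152] z 0.1265 yaw-tub -0.0009 grip 0.0003 ff 16.6247274633497 F [-15.758   4.775  32.598]
units tx,ty,tz to (0.044, 0, 0.25) [ 0.206  0.76  -0.617]
```

```bash

python3 -m pendant '[[[0,0,-0.1,0],[0,0,-0.25,0],[0,0,-0.4,0],[0.02,0.1,-0.5,0],[0.06,0.22,-0.6,0],[0.1,0.34,-0.63,0],[0.14,0.46,-0.63,0],[0.18,0.58,-0.63,0],[0.21,0.69,-0.63,0],[0.21,0.76,-0.63,0]]]' -0.4 >/dev/null
python3 -m pendant '[[[0,0,0,0],[0,0,0,0],[0,0,0,0],[0,0,0.04,0],[0,0,0.08,0],[0,0,0.1,0],[0,0,0.1,0],[0,0,0.1,0],[0,0,0.1,0],[0,0,0.1,0]]]'
python3 - <<'E'
from h import *
to(.044,0,.148)
s=snap('side')
for n in ['pump_knob','lid_hinge','tab2_top']:
    for d in ctrl.tip_of('side',n): p=w(s,d['point']); print(n,tub(p),p[2].round(3),px(s,p).round(),round(d['confidence'],2))
cv2.imwrite('pics/c9.png',cv2.resize(s['frame'][140:290,310:480,::-1],None,fx=4,fy=4,interpolation=cv2.INTER_CUBIC))
E
```

```text
clock: 75.5
ee_pos: [0.5114, -0.2312, 0.23]
tool_rot: [0.995, 0.102, 0.0, 0.0]
ft_force: [0.2, 0.1, 0.6]
grip_width: 0.0596
finger_force: 0.0
t 75.5 tub [0.044 0.001] z 0.23 yaw-tub -0.0005 grip 0.0596 ff 0.0 F [0.164 0.088 0.614]
units tx,ty,tz to (0.044, 0, 0.148) [-0.002  0.004  0.41 ]
pump_knob [0.043 0.001] 0.15 [389. 192.] 0.75
lid_hinge [ 0.107 -0.003] 0.102 [365. 202.] 0.76
lid_hinge [0.381 0.387] 0.0 [192. 283.] 0.28
tab2_top [0.002 0.151] 0.108 [381. 238.] 0.83
```

View pics/c9.png

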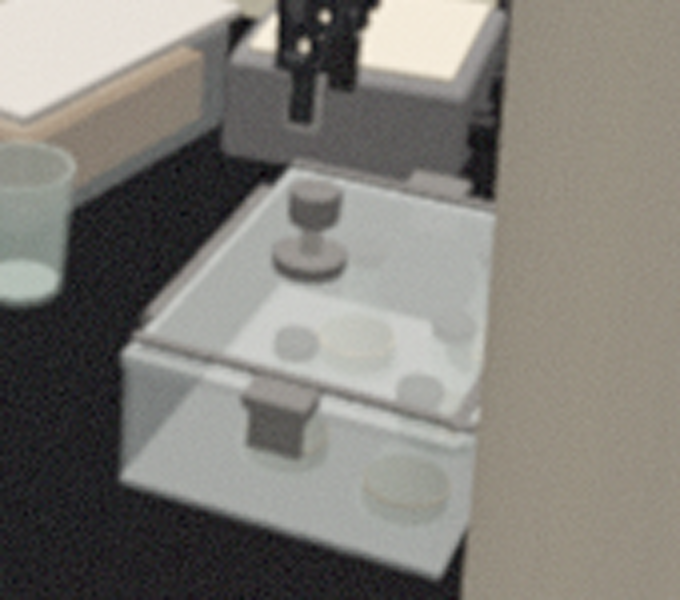

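Tab 2 is down (top at z 0.108). The open fingers straddle the knob, which is at crop (315,203), i.e. tub (0.043,0.001). Descend, grip and draw.

```bash

python3 -m pendant '[[[0,0,0.05,0],[0,0,0.1,0],[0,0,0.16,0],[0,0,0.22,0],[0,0,0.28,0],[0,0,0.33,0],[0,0,0.37,0],[0,0,0.39,0],[0,0,0.4,0],[0,0,0.41,0]]]'
python3 -m pendant '[[[0,0,0,0],[0,0,0,0],[0,0,0,0],[0,0,0,0],[0,0,0,0],[0,0,0,0],[0,0,0,0],[0,0,0,0],[0,0,0,0],[0,0,0,0]]]' 1
python3 -m pendant '[[[0,0,-0.02,0],[0,0,-0.04,0],[0,0,-0.06,0],[0,0,-0.08,0],[0,0,-0.1,0],[0,0,-0.12,0],[0,0,-0.14,0],[0,0,-0.155,0],[0,0,-0.165,0],[0,0,-0.17,0]]]'
python3 -m pendant '[[[0,0,-0.002,0],[0,0,-0.004,0],[0,0,-0.006,0],[0,0,-0.008,0],[0,0,-0.008,0],[0,0,-0.008,0],[0,0,-0.008,0],[0,0,-0.008,0],[0,0,-0.008,0],[0,0,-0.008,0]]]'
python3 - <<'E'
from h import *
st(); s=snap('side')
for n in ['pump_knob','lid_hinge','tab2_top']:
    for d in ctrl.tip_of('side',n): p=w(s,d['point']); print(n,tub(p),p[2].round(3),px(s,p).round(),round(d['confidence'],2))
cv2.imwrite('pics/c10.png',cv2.resize(s['frame'][140:290,310:480,::-1],None,fx=4,fy=4,interpolation=cv2.INTER_CUBIC))
E
```

```text
clock: 76.53
ee_pos: [0.5115, -0.2313, 0.1477]
tool_rot: [0.995, 0.102, 0.0, 0.0]
ft_force: [0.6, -0.1, 0.1]
grip_width: 0.0601
finger_force: 0.0
clock: 77.37
ee_pos: [0.5117, -0.2324, 0.1487]
tool_rot: [0.995, 0.102, 0.001, 0.001]
ft_force: [0.7, -7.9, 3.8]
grip_width: 0.0322
finger_force: 59.6
clock: 78.2
ee_pos: [0.5117, -0.2324, 0.1824]
tool_rot: [0.995, 0.102, 0.001, 0.001]
ft_force: [2.9, -9.4, -4.0]
grip_width: 0.0319
finger_force: 59.8
clock: 79.03
ee_pos: [0.5117, -0.2324, 0.1837]
tool_rot: [0.995, 0.102, 0.001, 0.001]
ft_force: [2.7, -9.9, -5.1]
grip_width: 0.0324
finger_force: 59.8
t 79.0333 tub [ 0.045 -0.   ] z 0.1837 yaw-tub -0.001 grip 0.0324 ff 59.780675349757075 F [ 2.713 -9.921 -5.091]
pump_knob [ 0.044 -0.   ] 0.185 [390. 179.] 0.47
pump_knob [0.002 0.   ] 0.002 [398. 244.] 0.29
lid_hinge [ 0.108 -0.002] 0.102 [364. 202.] 0.69
```

View pics/c10.png

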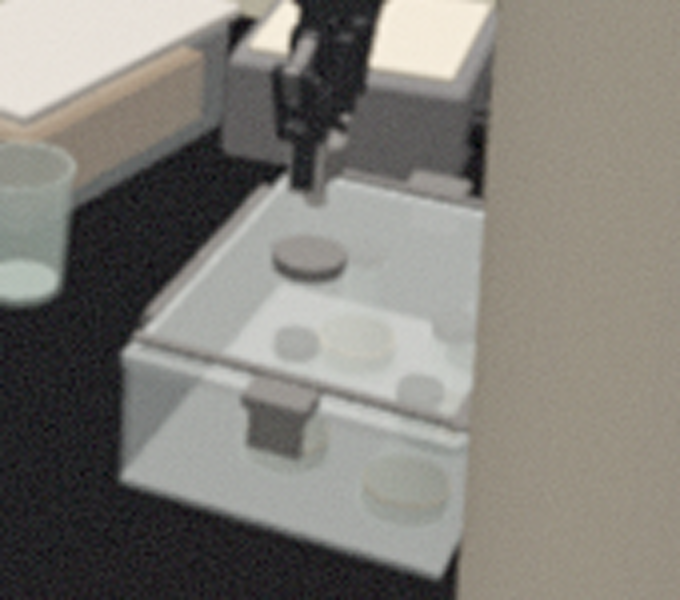

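The knob is drawn about 35 mm (TCP 0.1487 → 0.1837; it was hidden by the jaws at crop (315,190)). I pull 2 mm more to feel the stop and hold, then lower it home.

```bash

python3 -m pendant '[[[0,0,-0.003,0],[0,0,-0.006,0],[0,0,-0.008,0],[0,0,-0.01,0],[0,0,-0.01,0],[0,0,-0.01,0],[0,0,-0.01,0],[0,0,-0.01,0],[0,0,-0.01,0],[0,0,-0.01,0]]]'
python3 -m pendant '[[[0,0,0.02,0],[0,0,0.04,0],[0,0,0.06,0],[0,0,0.08,0],[0,0,0.1,0],[0,0,0.12,0],[0,0,0.14,0],[0,0,0.16,0],[0,0,0.175,0],[0,0,0.18,0]]]'
python3 -m pendant '[[[0,0,0,0],[0,0,0,0],[0,0,0,0],[0,0,0,0],[0,0,0,0],[0,0,0,0],[0,0,0,0],[0,0,0,0],[0,0,0,0],[0,0,0,0]]]' -0.4
python3 -m pendant '[[[0,0,-0.03,0],[0,0,-0.08,0],[0,0,-0.15,0],[0,0,-0.25,0],[0,0,-0.35,0],[0,0,-0.45,0],[0,0,-0.55,0],[0,0,-0.65,0],[0,0,-0.7,0],[0,0,-0.7,0]]]'
python3 - <<'E'
from h import *
st()
for c in ['side','top']:
  s=snap(c,c+'11.png')
  for n in ['pump_knob','lid_hinge','tab0_top','tab2_top']:
    for d in ctrl.tip_of(c,n): p=w(s,d['point']); print(c,n,tub(p),p[2].round(3),px(s,p).round(),round(d['confidence'],2))
E
```

```text
clock: 80.07
ee_pos: [0.5115, -0.2323, 0.1842]
tool_rot: [0.995, 0.102, -0.0, 0.001]
ft_force: [9.3, -12.5, -21.4]
grip_width: 0.0323
finger_force: 61.8
clock: 80.9
ee_pos: [0.5117, -0.2324, 0.1495]
tool_rot: [0.995, 0.102, 0.001, 0.001]
ft_force: [2.8, -9.9, -2.2]
grip_width: 0.0323
finger_force: 63.5
clock: 81.73
ee_pos: [0.5113, -0.2312, 0.1493]
tool_rot: [0.995, 0.102, 0.0, -0.0]
ft_force: [-0.1, -0.6, 0.3]
grip_width: 0.0599
finger_force: 0.0
clock: 82.57
ee_pos: [0.5118, -0.2316, 0.2922]
tool_rot: [0.995, 0.102, 0.002, 0.001]
ft_force: [0.3, 0.3, -0.7]
grip_width: 0.0598
finger_force: 0.0
t 82.5667 tub [0.045 0.   ] z 0.2922 yaw-tub -0.0006 grip 0.0598 ff 0.0 F [ 0.279  0.305 -0.697]
side pump_knob [0.045 0.001] 0.148 [388. 193.] 0.65
side pump_knob [0.003 0.153] 0.108 [380. 239.] 0.46
side lid_hinge [0.16 0.34] 0.006 [282. 298.] 0.62
side lid_hinge [ 0.108 -0.002] 0.1 [364. 203.] 0.56
side tab2_top [0.003 0.149] 0.111 [381. 237.] 0.84
side tab2_top [0.369 0.144] 0.001 [254. 235.] 0.52
top pump_knob [ 0.047 -0.006] 0.154 [434. 250.] 0.48
top pump_knob [0.24  0.194] -0.0 [330. 200.] 0.17
top lid_hinge [ 0.109 -0.002] 0.1 [422. 228.] 0.7
top tab0_top [ 0.278 -0.052] -0.001 [420. 168.] 0.65
top tab2_top [0.    0.151] 0.11 [369. 285.] 0.57
```

The stop was felt (21 N at 0.1842), the knob is home, and the robot is clear.

```bash
python3 -c "
from plant import ctrl
print(ctrl.sign_off())"
```

```text
the job is handed in; nothing more can be done
None
```

The job is handed in at about 83 s of the 210 s allowed: all five flasks are in the box, the lid closed, four tabs pressed down, and the pump knob pulled to its stop and returned home; sign-off returned no verdict.

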